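Gauge two faces of a milled block, turning it between passes

TASK

Check two faces of the white drilled aluminium block on the gauge stand. First lay it on the stand's bed with its bores upward and push one long side squarely against the middle of the sprung stop bar until the bar's pointers are in the green band, holding it there for a second; then turn the block so that the face with the bores meets the bar and push it in the same way. Never drive the bar to the end of its travel, leave the dye bottle and the pulley alone, and finally let the bar come out again and leave the block standing on the bed, bored face squarely towards the middle of the bar and no more than a centimetre from it.

Things in the scene. Friction and masses are not known exactly. Their poses are not given: they have to be found in the camera images.
- gauge_stand: Fixed stand: aluminium bed 200 x 110 x 10 mm, sprung stop bar, dark angle bracket and small dial behind it. Origin on the bench under the bed; x is the pushing direction (towards bar and dial, roughly the robot's left), z up, y along the bar. Bed from x = -90 to +110 mm, top at z = 10 mm; free for x = -90 to +30 mm. Tallest part 44 mm (bracket, x = 62 to 72 mm).
- bar_face (a point): Middle of the front face of the stop bar (it moves with the bar; at rest at x = 30, y = 0, z = 23 mm of the stand). The steel bar is 70 mm long along y, 12 mm thick, from 12 to 34 mm above the bench. Axes as the stand's.
- stop_bar (a joint): How far the bar is pushed in along the stand's +x: 0 at rest, end stop at 0.012 m. It is sprung: it begins to give at 4.2 N and needs 0.7 N more for each mm (7 N at 4 mm, 9.1 N at 7 mm, 11.9 N at 11 mm), and comes out by itself. Small black pointers on its ends pass over painted scales on the bed: white 0 to 4 mm, green 4 to 11 mm (wanted), red beyond.
- block: The white milled aluminium block, 36 (x) x 50 (y) x 26 (z) mm, about 0.13 kg, loose on the bench. Origin at the centre of the plain underside, z out through the face with the bores. It starts with its bores upward. Its two long sides are the 50 x 26 mm faces (normals +x and -x).
- block_mid (a point): Centre of the block, 13 mm from bored face and underside. Axes as the block's.
- bored_face (a point): Middle of the block's 36 x 50 mm face with the bores; z points out of it.
- dye_bottle: Bystander: blue dye bottle with a black spout, 33 mm across, 103 mm tall, standing; origin at its foot.
- pulley: Bystander: small pale pulley lying flat, 42 mm across, 26 mm high; origin under it.
There are look-alikes about, which are no part of the job. What is shaped like the block but turquoise is not meant.

How it is judged:
By the outcome, as a careful person would: the job done as asked, in the order asked, and still so for the second after the job is handed in, with the robot touching nothing.
It also fails if it takes over 72 s, if anything falls off the work surface, if the arm or the gripper's body presses on something with over 40 N, if the wrist force passes 120 N, or if a joint passes its speed limit or range.

ROBOT

A 7-joint arm with a two-finger parallel gripper is mounted at the origin on a cart in front of the work surface, level with it; the furniture and walls round the work are solid. World frame = base frame: x ahead of the robot, y to its left, z up, the work surface at z = 0. Lengths are in m, angles in rad, forces in N, time in s.
With the tool pointing down it reaches from about 0.4 to 0.85 m from the base axis. Payload 10.4 kg.
Tool frame: the origin (TCP) lies on the centre line of the jaws, within the pads' length; the fingertips stand 25 mm ahead of it and the grasp point (between the pads) lies 6 mm ahead of it (tcp_to_tips is the z of the fingertips in the tool frame, in m); z points along the fingers, y is the direction in which the jaws open and shut (so a half turn about z gives the same grasp; the last joint's range is limited). The gripper opens to 87 mm and grips with 3 to 60 N. Pads are 19 mm wide; open, the fingers measure 117 mm over their backs; the gripper's body (75 mm by 190 mm) begins 51 mm behind the grasp point.
Start: joints at [-1.15, 0.332, -0.065, 1.46, 0.022, 1.35, -0.088], TCP at [0.268, 0.564, 0.248] pointing down, gripper open.
Joint ranges: [-2.6, 2.6], [-0.5, 2.12], [-1.47, 1.34], [0.16, 2.42], [-1.27, 4.41], [0.06, 2.06], [-2.6, 2.6]. Speed limits (rad/s): [2.22, 2.22, 2.79, 2.79, 3.14, 3.14, 3.14].

INTERFACE

Orientations are given as [roll, pitch, yaw] about the fixed x, y, z axes, in that order (R = Rz(yaw) Ry(pitch) Rx(roll)).
In Python, from bench import * gives the robot as it stands.
- The arm moves only by the tool drive_tool, never from a script. Its argument "rows" is a list of rows, each an object of numbers: "tx", "ty", "tz": the shift along the tool's x, y, z in units of 0.03 m (1.0 is 0.03 m); "rx", "ry", "rz": the turn, a rotation vector about the tool's x, y, z in units of 4 degrees (1.0 is 4 degrees). A call has 1 to 10 rows; each row shifts and turns the commanded pose from where the row before left it, along the tool's axes as they then stand; what a row does not reach is not made up. A row lasts 1/8 s, in which the tool goes at most 62.5 mm and 10.7 degrees, less where a joint would pass 70% of its speed; a pose out of reach is approached as far as the arm can. A call with a number of a shift or a turn outside -1 to 1 is refused whole. A call with a gripper value outside its range is refused whole. "claw" is the closure, from 0 (fully open) to 1 (shut), set as the call begins (left out, the last holds). The fingers move at their own pace and stop on an object; "squeeze" is the grip in N (left out, the last holds). Time passes only in rows, so rows that do not move let the fingers close. It gives the time, the measured TCP pose, the force and the opening at its end, in the units of the state.
- get_obs(): the state, without advancing time (a new reading comes with each control period).
- camera(name): name is "scene" or "side" or "wrist"; returns the picture (384x512x3 uint8, red, green, blue); there is no depth.
- get_calibration(name): a dict with "K" (3x3 intrinsics, pixels), "rvec" (rotation vector, rad) and "tvec" (3), from world to camera coordinates, as OpenCV has them; the wrist camera has in their place "mount" (4x4, takes a point from camera to tool coordinates, whose origin is the TCP and whose axes are the flange's). Camera axes: x right, y down, z forward; pixel columns grow to the right and rows downward; lengths in m; the calibration is good to about 2 mm. A picture is of the moment at which its call begins: read the wrist's pose just before it. get_calibration takes no time and is no camera call.
- close_job(): hands the job in, once; it reports no verdict.
Trained networks look in the newest picture that a camera, given by its name, has taken for a name from the list of things; names that differ only in an ending like _2 or _b are one class to them, and where a whole thing is asked for, a point or a joint stands for the part that bears it (a point fixed in the world has none). Each returns a list of dicts, best first, with "p" (0 to 1); they miss things now and then, are a little off and sometimes report something else, mostly with a low value. They report only what shows in the picture. A call takes as long as a camera call. They do not tell look-alikes from the thing itself.
- recognise(camera, name): "box" ([centre column, centre row, width, height] in pixels, round what is visible of it).
- outline_of(camera, name): "pixels" (384x512 bool, what is visible of it) and "box" ([centre column, centre row, width, height] in pixels, round what is visible of it).
The state is a dict: "time_s": time; "joint_pos": joint angles; "qvel": joint speeds; "joint_torque": joint torques, N m; "ee_pos": TCP position; "tcp_rot": TCP orientation; "force": force on the tool from outside, world axes, zero at the start; "moment": the same for the moment, N m; "gripper_width": opening from 0.0 (shut) to 1.0 (fully open).
Only numpy, scipy, OpenCV 4.12 (cv2) and the standard library are available. Lean on these libraries where they do the work, as an engineer would, in place of code of your own. Each camera call takes 0.05 s, during which the arm holds its last target.

## Working session

There is one attempt and no reset: what is moved stays moved. The work goes in short steps, Python scripts to look and compute and a tool call to move; the robot and the scene stay as the last step left them, time stands still between calls to the robot, and variables do not carry over. Pictures are saved under pics/ and viewed, and the job is handed in when it is done.

Besides the shell and the picture viewer there is one more tool, called after "Request:" by a JSON object that holds its "fn" and its "kwargs". drive_tool: Moves the arm, as the interface text tells. Shifts and turns lie within -1 to 1; 1 stands for 0.03 m of shift or 4 degrees of turn. Its arguments: {"type":"object","properties":{"rows":{"type":"array","items":{"type":"object","properties":{"tx":{"type":"number","minimum":-1,"maximum":1},"ty":{"type":"number","minimum":-1,"maximum":1},"tz":{"type":"number","minimum":-1,"maximum":1},"rx":{"type":"number","minimum":-1,"maximum":1},"ry":{"type":"number","minimum":-1,"maximum":1},"rz":{"type":"number","minimum":-1,"maximum":1}}}},"claw":{"type":"number"},"squeeze":{"type":"number"}},"required":["rows"]}

```bash
mkdir -p pics; ls; python3 - <<'E'
from bench import *
import cv2
o=get_obs();print(o)
for c in ["scene","side","wrist"]:
    im=camera(c);cv2.imwrite(f"pics/{c}0.png",im[:,:,::-1]);print(c,get_calibration(c))
    for n in ["block","gauge_stand","dye_bottle","pulley"]:
        print(n,[(r["box"],round(r["p"],2)) for r in recognise(c,n)])
print(get_obs()["time_s"])
E
```

```text
pics
{'time_s': 0.0, 'joint_pos': array([-1.14958819,  0.33286357, -0.06470197,  1.46094816,  0.02160767,
        1.34988145, -0.08849611]), 'qvel': array([-0.00219678, -0.0004219 , -0.00161576, -0.00058907, -0.0007463 ,
        0.00178473, -0.00035429]), 'joint_torque': array([ 8.09880657e-05, -6.23257613e+01,  2.46001157e-02, -3.89907718e+01,
       -6.13487069e-02,  3.99254076e-02,  1.06982552e-04]), 'ee_pos': array([0.26821834, 0.56413396, 0.24675583]), 'tcp_rot': array([-3.14018977e+00,  7.18246210e-05,  2.69781313e+00]), 'force': array([-0.38531506,  0.02491467,  0.34692773]), 'moment': array([0.01728617, 0.04407798, 0.02207999]), 'gripper_width': 0.9981185167658585}
scene {'K': array([[448.66824183,   0.        , 261.18529491],
       [  0.        , 448.66824183, 189.50329865],
       [  0.        ,   0.        ,   1.        ]]), 'rvec': array([ 2.29637526, -0.56552293,  0.2495957 ]), 'tvec': array([-0.57447928,  0.13543134,  0.79255916])}
block [([218.7, 284.6, 23.0, 34.2], 0.7), ([266.8, 262.1, 34.1, 28.0], 0.62), ([289.5, 143.5, 16.8, 42.2], 0.18)]
gauge_stand [([217.1, 168
[... 491 characters left out ...]
]
dye_bottle [([301.6, 179.4, 12.2, 34.3], 0.54)]
pulley [([297.3, 235.4, 23.2, 22.4], 0.91), ([247.8, 182.6, 42.3, 34.0], 0.16)]
wrist {'K': array([[329.91100626,   0.        , 253.62062303],
       [  0.        , 329.91100626, 192.36070689],
       [  0.        ,   0.        ,   1.        ]]), 'mount': array([[-6.23816080e-04, -9.57002389e-01, -2.90079364e-01,
         7.88851960e-02],
       [ 9.99999689e-01, -4.56909374e-04, -6.43108564e-04,
         6.88928713e-04],
       [ 4.82916452e-04, -2.90079675e-01,  9.57002377e-01,
        -1.37941612e-01],
       [ 0.00000000e+00,  0.00000000e+00,  0.00000000e+00,
         1.00000000e+00]])}
block []
gauge_stand []
dye_bottle []
pulley []
0.75
```

```bash
python3 - <<'E'
import cv2
im=cv2.imread("pics/scene0.png");c=im[80:330,130:400];cv2.imwrite("pics/scene0c.png",cv2.resize(c,None,fx=2.4,fy=2.4,interpolation=cv2.INTER_CUBIC)[:600])
im=cv2.imread("pics/side0.png");c=im[130:290,180:360];cv2.imwrite("pics/side0c.png",cv2.resize(c,None,fx=3.5,fy=3.5,interpolation=cv2.INTER_CUBIC))
E
```

```text
(no output)
```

View pics/scene0.png

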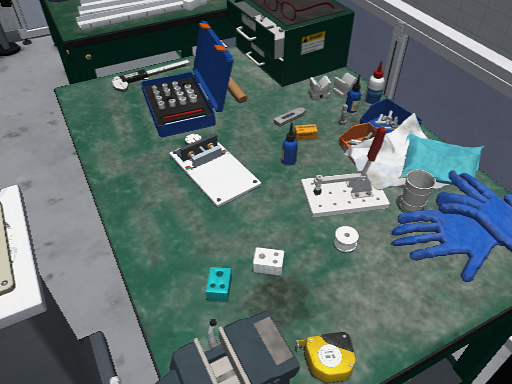

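View pics/scene0c.png

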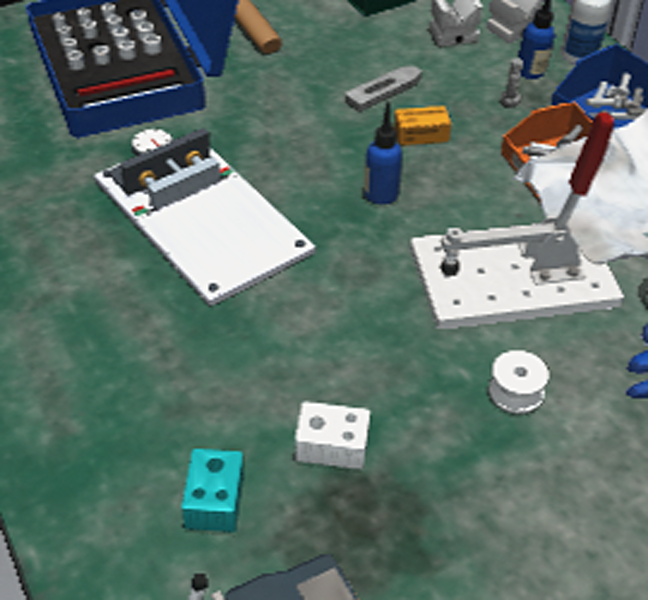

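View pics/side0c.png

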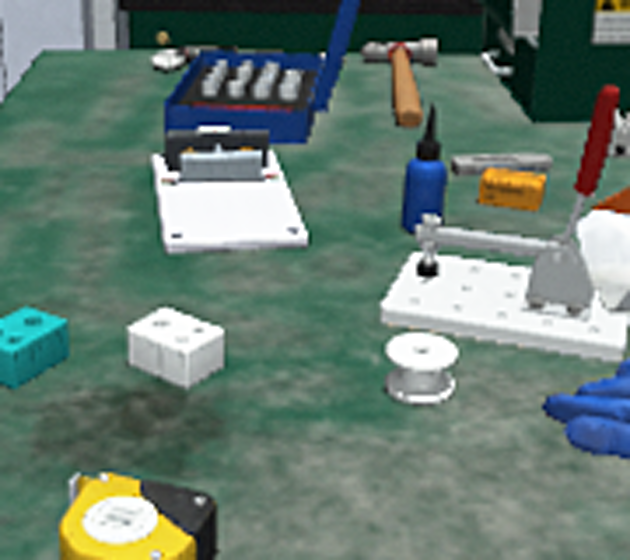

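```bash
cat > h.py <<'E'
from bench import *
import numpy as np, cv2
from scipy.spatial.transform import Rotation as R
def cam(c,obs=None):
    k=get_calibration(c);K=k["K"]
    if c=="wrist":
        T=np.eye(4);T[:3,:3]=R.from_euler("xyz",obs["tcp_rot"]).as_matrix();T[:3,3]=obs["ee_pos"]
        W=T@k["mount"]; return K,W[:3,:3],W[:3,3]
    Rm=cv2.Rodrigues(k["rvec"])[0];return K,Rm.T,-Rm.T@k["tvec"]
def ray(c,uv,z,obs=None):
    K,Rw,o=cam(c,obs);uv=np.atleast_2d(uv)
    d=(Rw@np.linalg.inv(K)@np.c_[uv,np.ones(len(uv))].T).T
    return o+d*((z-o[2])/d[:,2])[:,None]
def proj(c,P,obs=None):
    K,Rw,o=cam(c,obs);q=(np.atleast_2d(P)-o)@Rw@K.T;return q[:,:2]/q[:,2:]
E
python3 - <<'E'
from h import *
np.set_printoptions(precision=4,suppress=True)
def f(p): return np.array(p)/2.4+[130,80]
print("bed",ray("scene",f([[209,293],[314,245],[97,178],[225,150]]),0.01))
print("white top",ray("scene",f([[303,403],[370,408],[364,447],[297,442]]),0.026))
print("cyan top",ray("scene",f([[192,450],[242,452],[237,495],[184,495]]),0.026))
print("bottle",ray("scene",f([[383,198]]),0)); print("pulley",ray("scene",f([[520,368]]),0.026))
def g(p): return np.array(p)/3.5+[180,130]
print("bed",ray("side",g([[168,243],[307,238],[152,155]]),0.01))
print("white",ray("side",g([[128,331],[182,350],[224,330],[170,309]]),0.026))
E
```

```text
bed [[ 0.5007 -0.0936  0.01  ]
 [ 0.6054 -0.0827  0.01  ]
 [ 0.4684  0.0893  0.01  ]
 [ 0.5912  0.0727  0.01  ]]
white top [[ 0.5113 -0.2428  0.026 ]
 [ 0.5529 -0.2697  0.026 ]
 [ 0.5317 -0.2979  0.026 ]
 [ 0.4913 -0.272   0.026 ]]
cyan top [[ 0.422  -0.2437  0.026 ]
 [ 0.4527 -0.2616  0.026 ]
 [ 0.4345 -0.2923  0.026 ]
 [ 0.4023 -0.2755  0.026 ]]
bottle [[ 0.6968 -0.0471  0.    ]]
pulley [[ 0.6737 -0.2894  0.026 ]]
bed [[ 0.4993 -0.1064  0.01  ]
 [ 0.6035 -0.0931  0.01  ]
 [ 0.4664  0.0878  0.01  ]]
white [[ 0.4913 -0.2769  0.026 ]
 [ 0.5265 -0.2997  0.026 ]
 [ 0.5502 -0.2735  0.026 ]
 [ 0.5143 -0.2463  0.026 ]]
```

Request:
{"fn": "drive_tool", "kwargs": {"rows": [{"tx": -0.89, "ty": -0.98}, {"tx": -0.89, "ty": -0.98}, {"tx": -0.89, "ty": -0.98}, {"tx": -0.89, "ty": -0.98}, {"tx": -0.89, "ty": -0.98}, {"tx": -0.89, "ty": -0.98}, {"tx": -0.89, "ty": -0.98}, {"tx": -0.89, "ty": -0.98}, {"tx": -0.89, "ty": -0.98}, {"tx": -0.89, "ty": -0.98}]}}

```text
validation failed for argument at $.ro...
```

Request:
{"fn": "drive_tool", "kwargs": {"rows": [{"tx": -0.89, "ty": -0.98}, {"tx": -0.89, "ty": -0.98}, {"tx": -0.89, "ty": -0.98}, {}]}}

```text
validation failed for argument at $.ro...
```

```bash
python3 - <<'E'
from h import *
o=get_obs();im=camera("wrist");print(o["ee_pos"],o["tcp_rot"],o["joint_pos"],o["time_s"])
import pickle;pickle.dump(o,open("o1.pkl","wb"))
cv2.imwrite("pics/w1.png",im[:,:,::-1]);cv2.imwrite("pics/w1b.png",cv2.resize(im,(800,600),interpolation=cv2.INTER_CUBIC)[:,:,::-1])
E
```

```text
[0.26834672 0.56449997 0.24759215] [3.14145360e+00 1.59675986e-05 2.69785961e+00] [-1.14962458  0.33219112 -0.0647141   1.46007692  0.02164472  1.34988289
 -0.08848718] 0.75
```

View pics/w1b.png

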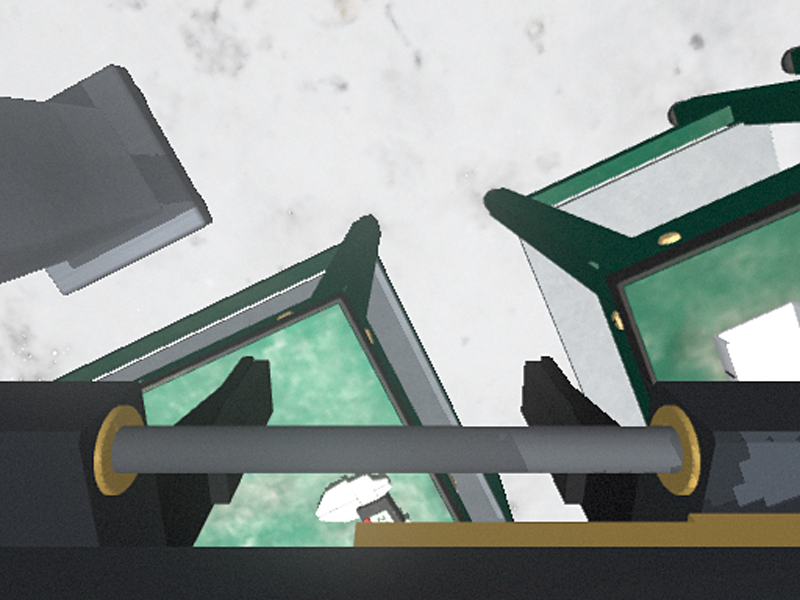

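Request:
{"fn": "drive_tool", "kwargs": {"rows": [{"tx": -0.89, "ty": -0.98, "tz": 0, "rx": 0, "ry": 0, "rz": 0}]}}

```text
time_s: 0.92
ee_pos: [0.2781, 0.5278, 0.247]
tcp_rot: [-3.141, -0.001, 2.702]
force: [0.7, -0.6, 0.6]
gripper_width: 1.0
```

Request:
{"fn": "drive_tool", "kwargs": {"rows": [{"tx": -0.89, "ty": -0.98, "tz": 0, "rx": 0, "ry": 0, "rz": 0}, {"tx": -0.89, "ty": -0.98, "tz": 0, "rx": 0, "ry": 0, "rz": 0}, {"tx": -0.89, "ty": -0.98, "tz": 0, "rx": 0, "ry": 0, "rz": 0}, {"tx": -0.89, "ty": -0.98, "tz": 0, "rx": 0, "ry": 0, "rz": 0}, {"tx": -0.89, "ty": -0.98, "tz": 0, "rx": 0, "ry": 0, "rz": 0}, {"tx": -0.89, "ty": -0.98, "tz": 0, "rx": 0, "ry": 0, "rz": 0}, {"tx": -0.89, "ty": -0.98, "tz": 0, "rx": 0, "ry": 0, "rz": 0}, {"tx": -0.89, "ty": -0.98, "tz": 0, "rx": 0, "ry": 0, "rz": 0}, {"tx": -0.89, "ty": -0.98, "tz": 0, "rx": 0, "ry": 0, "rz": 0}, {"tx": -0.89, "ty": -0.98, "tz": 0, "rx": 0, "ry": 0, "rz": 0}]}}

```text
time_s: 2.17
ee_pos: [0.395, 0.145, 0.2478]
tcp_rot: [3.141, 0.0, 2.698]
force: [0.7, 0.3, -0.2]
gripper_width: 0.998
```

```bash
cat >> h.py <<'E'
def plan(p0,yaw0,p1,yaw1,n):
    "tool-down: rows for straight world shift with yaw change (deg)"
    p0=np.array(p0);p1=np.array(p1);d=(p1-p0)/n;dy=(yaw1-yaw0)/n
    for i in range(n):
        y=np.radians(yaw0+dy*i)
        print(dict(tx=round((d[0]*np.cos(y)+d[1]*np.sin(y))/.03,2),ty=round((d[0]*np.sin(y)-d[1]*np.cos(y))/.03,2),tz=round(-d[2]/.03,2),rz=round(-dy/4,2)))
E
python3 - <<'E'
from h import *
plan([.395,.145,.2478],154.6,[.50,-.18,.2478],114.6,10)
E
```

```text
{'tx': np.float64(-0.78), 'ty': np.float64(-0.83), 'tz': np.float64(-0.0), 'rz': 1.0}
{'tx': np.float64(-0.84), 'ty': np.float64(-0.77), 'tz': np.float64(-0.0), 'rz': 1.0}
{'tx': np.float64(-0.89), 'ty': np.float64(-0.71), 'tz': np.float64(-0.0), 'rz': 1.0}
{'tx': np.float64(-0.94), 'ty': np.float64(-0.65), 'tz': np.float64(-0.0), 'rz': 1.0}
{'tx': np.float64(-0.98), 'ty': np.float64(-0.58), 'tz': np.float64(-0.0), 'rz': 1.0}
{'tx': np.float64(-1.02), 'ty': np.float64(-0.51), 'tz': np.float64(-0.0), 'rz': 1.0}
{'tx': np.float64(-1.05), 'ty': np.float64(-0.44), 'tz': np.float64(-0.0), 'rz': 1.0}
{'tx': np.float64(-1.08), 'ty': np.float64(-0.36), 'tz': np.float64(-0.0), 'rz': 1.0}
{'tx': np.float64(-1.1), 'ty': np.float64(-0.29), 'tz': np.float64(-0.0), 'rz': 1.0}
{'tx': np.float64(-1.12), 'ty': np.float64(-0.21), 'tz': np.float64(-0.0), 'rz': 1.0}
```

Request:
{"fn": "drive_tool", "kwargs": {"rows": [{"tx": -0.78, "ty": -0.83, "tz": 0, "rx": 0, "ry": 0, "rz": 1}, {"tx": -0.84, "ty": -0.77, "tz": 0, "rx": 0, "ry": 0, "rz": 1}, {"tx": -0.89, "ty": -0.71, "tz": 0, "rx": 0, "ry": 0, "rz": 1}, {"tx": -0.94, "ty": -0.65, "tz": 0, "rx": 0, "ry": 0, "rz": 1}, {"tx": -0.98, "ty": -0.58, "tz": 0, "rx": 0, "ry": 0, "rz": 1}, {"tx": -1, "ty": -0.51, "tz": 0, "rx": 0, "ry": 0, "rz": 1}, {"tx": -1, "ty": -0.44, "tz": 0, "rx": 0, "ry": 0, "rz": 1}, {"tx": -1, "ty": -0.36, "tz": 0, "rx": 0, "ry": 0, "rz": 1}, {"tx": -1, "ty": -0.29, "tz": 0, "rx": 0, "ry": 0, "rz": 1}, {"tx": -1, "ty": -0.2, "tz": 0, "rx": 0, "ry": 0, "rz": 1}]}}

```text
time_s: 3.42
ee_pos: [0.4944, -0.1705, 0.2477]
tcp_rot: [3.141, 0.0, 1.998]
force: [-0.0, 0.0, 0.5]
gripper_width: 0.998
```

```bash
cat > look.py <<'E'
import sys,pickle
from h import *
n=sys.argv[1];c=sys.argv[2] if len(sys.argv)>2 else "wrist"
o=get_obs();im=camera(c);print(o["ee_pos"].round(4),np.degrees(o["tcp_rot"]).round(2),o["joint_pos"].round(2),o["force"].round(1),round(o["gripper_width"],3),o["time_s"])
pickle.dump(o,open(f"{n}.pkl","wb"))
cv2.imwrite(f"pics/{n}.png",im[:,:,::-1])
if len(sys.argv)>3:
    x,y,w,h=map(int,sys.argv[3].split(","));im=im[y:y+h,x:x+w]
s=min(800/im.shape[1],600/im.shape[0]);cv2.imwrite(f"pics/{n}b.png",cv2.resize(im,None,fx=s,fy=s,interpolation=cv2.INTER_CUBIC)[:600,:800,::-1]);print("scale",s)
E
python3 look.py w2
```

```text
[ 0.4944 -0.1705  0.2477] [179.97   0.   114.45] [-0.38  0.11  0.67  1.76 -0.07  1.3   0.74] [-0.   0.   0.5] 0.998 3.425
scale 1.5625
```

View pics/w2b.png

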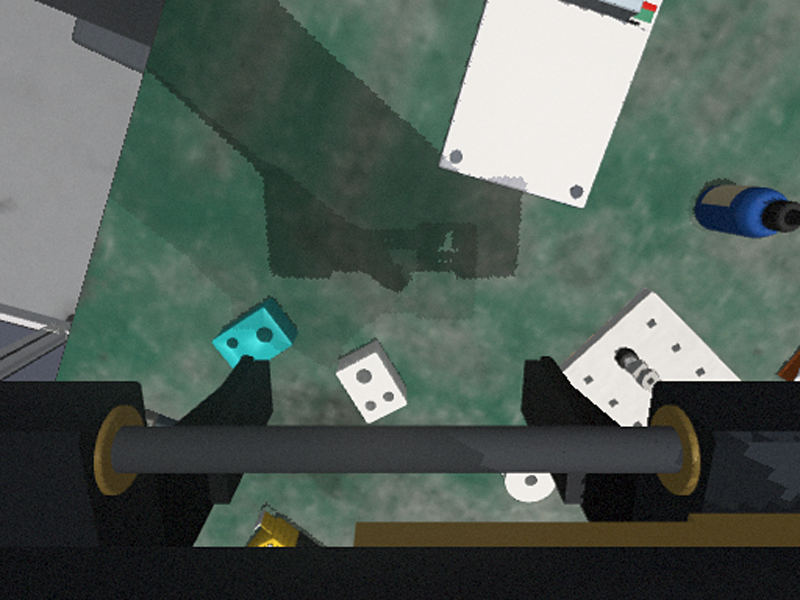

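```bash
python3 - <<'E'
import cv2
im=cv2.imread("pics/w2.png");c=im[205:280,125:275];a=cv2.resize(c,None,fx=5,fy=5,interpolation=cv2.INTER_CUBIC);cv2.imwrite("pics/w2k.png",a)
c=im[0:140,270:430];cv2.imwrite("pics/w2s.png",cv2.resize(c,None,fx=4,fy=4,interpolation=cv2.INTER_CUBIC))
E
```

```text
(no output)
```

View pics/w2k.png

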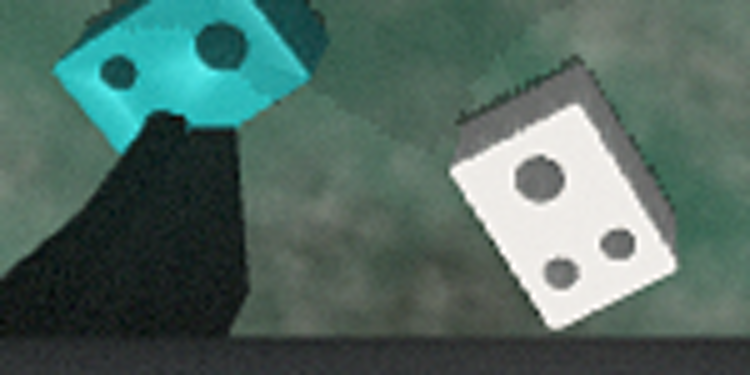

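View pics/w2s.png

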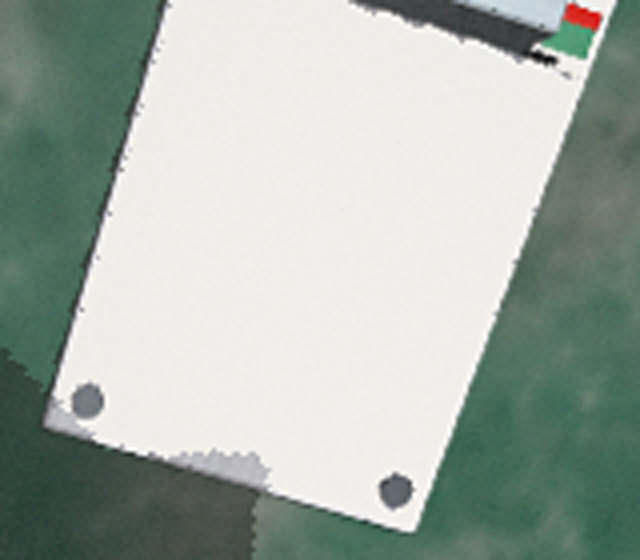

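```bash
python3 - <<'E'
from h import *
import pickle
np.set_printoptions(precision=4,suppress=True)
o=pickle.load(open("w2.pkl","rb"))
b=ray("wrist",np.array([[450,172],[578,104],[677,268],[555,330]])/5+[125,205],.026,o)[:,:2]
print(b,b.mean(0)); 
L=((b[2]-b[1])+(b[3]-b[0]))/2; S=((b[1]-b[0])+(b[2]-b[3]))/2
for v in (L,S): print(np.linalg.norm(v),np.degrees(np.arctan2(v[1],v[0])))
s=ray("wrist",np.array([[46,427],[416,532],[617,0],[166,0]])/4+[270,0],.01,o)[:,:2]
print(s)
for a,c in((0,1),(1,2),(0,3)):
    v=s[c]-s[a];print(np.linalg.norm(v),np.degrees(np.arctan2(v[1],v[0])))
E
```

```text
[[ 0.49   -0.2693]
 [ 0.5107 -0.2407]
 [ 0.5499 -0.27  ]
 [ 0.5297 -0.2978]] [ 0.5201 -0.2694]
0.048905769512724726 -36.28383965712872
0.03480963651088297 54.0045462708982
[[ 0.4969 -0.0988]
 [ 0.6045 -0.0815]
 [ 0.5828  0.055 ]
 [ 0.479   0.0079]]
0.10895594585080813 9.139223171638017
0.13825705308553143 99.01292858446998
0.10819408922682501 99.53967251124828
```

```bash
python3 - <<'E'
from h import *
plan([.4944,-.1705,.2477],114.45,[.5205,-.2697,.10],54,16)
E
```

```text
{'tx': np.float64(-0.21), 'ty': np.float64(-0.04), 'tz': np.float64(0.31), 'rz': 0.94}
{'tx': np.float64(-0.21), 'ty': np.float64(-0.02), 'tz': np.float64(0.31), 'rz': 0.94}
{'tx': np.float64(-0.21), 'ty': np.float64(-0.01), 'tz': np.float64(0.31), 'rz': 0.94}
{'tx': np.float64(-0.21), 'ty': np.float64(0.01), 'tz': np.float64(0.31), 'rz': 0.94}
{'tx': np.float64(-0.21), 'ty': np.float64(0.02), 'tz': np.float64(0.31), 'rz': 0.94}
{'tx': np.float64(-0.21), 'ty': np.float64(0.03), 'tz': np.float64(0.31), 'rz': 0.94}
{'tx': np.float64(-0.21), 'ty': np.float64(0.05), 'tz': np.float64(0.31), 'rz': 0.94}
{'tx': np.float64(-0.2), 'ty': np.float64(0.06), 'tz': np.float64(0.31), 'rz': 0.94}
{'tx': np.float64(-0.2), 'ty': np.float64(0.07), 'tz': np.float64(0.31), 'rz': 0.94}
{'tx': np.float64(-0.19), 'ty': np.float64(0.09), 'tz': np.float64(0.31), 'rz': 0.94}
{'tx': np.float64(-0.19), 'ty': np.float64(0.1), 'tz': np.float64(0.31), 'rz': 0.94}
{'tx': np.float64(-0.18), 'ty': np.float64(0.11), 'tz': np.float64(0.31), 'rz': 0.94}
{'tx': np.float64(-0.17), 'ty': np.float64(0.12), 'tz': np.float64(0.31), 'rz': 0.94}
{'tx': np.float64(-0.17), 'ty': np.float64(0.14), 'tz': np.float64(0.31), 'rz': 0.94}
{'tx': np.float64(-0.16), 'ty': np.float64(0.15), 'tz': np.float64(0.31), 'rz': 0.94}
{'tx': np.float64(-0.15), 'ty': np.float64(0.16), 'tz': np.float64(0.31), 'rz': 0.94}
```

Request:
{"fn": "drive_tool", "kwargs": {"rows": [{"tx": -0.21, "ty": -0.03, "tz": 0.31, "rx": 0, "ry": 0, "rz": 0.94}, {"tx": -0.21, "ty": -0.02, "tz": 0.31, "rx": 0, "ry": 0, "rz": 0.94}, {"tx": -0.21, "ty": -0.01, "tz": 0.31, "rx": 0, "ry": 0, "rz": 0.94}, {"tx": -0.21, "ty": 0.01, "tz": 0.31, "rx": 0, "ry": 0, "rz": 0.94}, {"tx": -0.21, "ty": 0.02, "tz": 0.31, "rx": 0, "ry": 0, "rz": 0.94}, {"tx": -0.21, "ty": 0.03, "tz": 0.31, "rx": 0, "ry": 0, "rz": 0.94}, {"tx": -0.21, "ty": 0.05, "tz": 0.31, "rx": 0, "ry": 0, "rz": 0.94}, {"tx": -0.2, "ty": 0.06, "tz": 0.31, "rx": 0, "ry": 0, "rz": 0.94}, {"tx": -0.2, "ty": 0.07, "tz": 0.31, "rx": 0, "ry": 0, "rz": 0.94}, {"tx": -0.19, "ty": 0.09, "tz": 0.31, "rx": 0, "ry": 0, "rz": 0.94}]}}

```text
time_s: 4.72
ee_pos: [0.5108, -0.2307, 0.1543]
tcp_rot: [3.141, -0.0, 1.342]
force: [-1.2, 0.3, -1.2]
gripper_width: 1.0
```

Request:
{"fn": "drive_tool", "kwargs": {"rows": [{"tx": -0.19, "ty": 0.1, "tz": 0.31, "rx": 0, "ry": 0, "rz": 0.94}, {"tx": -0.18, "ty": 0.11, "tz": 0.31, "rx": 0, "ry": 0, "rz": 0.94}, {"tx": -0.17, "ty": 0.12, "tz": 0.31, "rx": 0, "ry": 0, "rz": 0.94}, {"tx": -0.17, "ty": 0.14, "tz": 0.31, "rx": 0, "ry": 0, "rz": 0.94}, {"tx": -0.16, "ty": 0.15, "tz": 0.31, "rx": 0, "ry": 0, "rz": 0.94}, {"tx": -0.15, "ty": 0.16, "tz": 0.31, "rx": 0, "ry": 0, "rz": 0.94}, {"tx": 0, "ty": 0, "tz": 0, "rx": 0, "ry": 0, "rz": 0}]}}

```text
time_s: 5.6
ee_pos: [0.5203, -0.2682, 0.0982]
tcp_rot: [-3.141, 0.001, 0.95]
force: [0.1, -0.3, 1.3]
gripper_width: 1.0
```

```bash
python3 look.py w3
```

```text
[ 0.5203 -0.2682  0.0982] [-1.7994e+02  4.0000e-02  5.4420e+01] [-0.24  0.48  0.8   1.77 -0.38  1.06  0.08] [ 0.1 -0.3  1.3] 1.0 5.6
scale 1.5625
```

View pics/w3b.png

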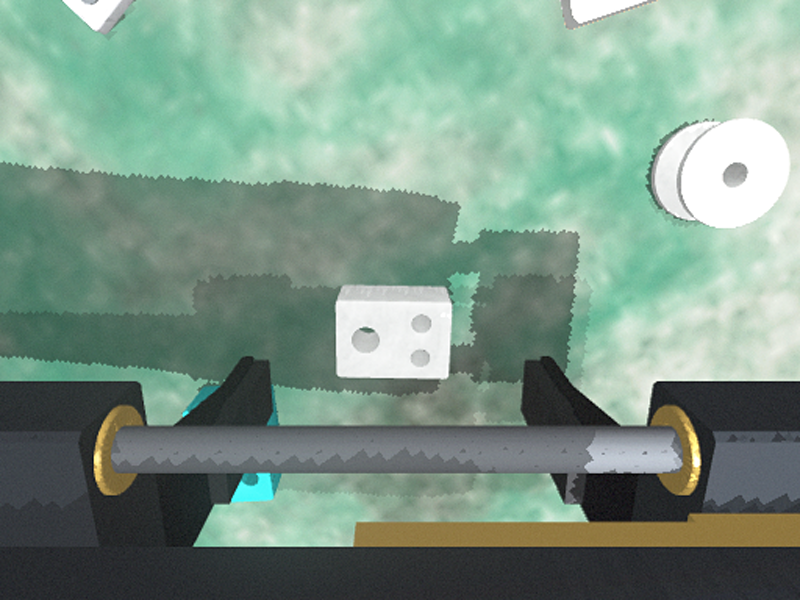

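```bash
python3 - <<'E'
from h import *
import pickle
np.set_printoptions(precision=4,suppress=True)
o=pickle.load(open("w3.pkl","rb"))
b=ray("wrist",np.array([[341,300],[450,303],[447.5,378.5],[337,376.5]])/1.5625,.026,o)
Rm=R.from_euler("xyz",o["tcp_rot"]).as_matrix()
t=(b-o["ee_pos"])@Rm;print(t,t.mean(0))
E
```

```text
[[ 0.0171 -0.0228  0.0722]
 [ 0.0157  0.0237  0.0722]
 [-0.0195  0.0236  0.0722]
 [-0.0185 -0.0257  0.0722]] [-0.0013 -0.0003  0.0722]
```

Request:
{"fn": "drive_tool", "kwargs": {"rows": [{"tx": -0.04, "ty": 0, "tz": 0.7, "rx": 0, "ry": 0, "rz": 0}, {"tx": 0, "ty": 0, "tz": 0.7, "rx": 0, "ry": 0, "rz": 0}, {"tx": 0, "ty": 0, "tz": 0.6, "rx": 0, "ry": 0, "rz": 0}, {"tx": 0, "ty": 0, "tz": 0.34, "rx": 0, "ry": 0, "rz": 0}, {"tx": 0, "ty": 0, "tz": 0, "rx": 0, "ry": 0, "rz": 0}], "claw": 0.2}}

```text
time_s: 6.28
ee_pos: [0.5195, -0.2691, 0.0277]
tcp_rot: [-3.14, 0.001, 0.95]
force: [0.3, 0.3, 0.5]
gripper_width: 0.804
```

Request:
{"fn": "drive_tool", "kwargs": {"rows": [{"tx": 0, "ty": 0, "tz": 0, "rx": 0, "ry": 0, "rz": 0}, {"tx": 0, "ty": 0, "tz": 0, "rx": 0, "ry": 0, "rz": 0}, {"tx": 0, "ty": 0, "tz": 0, "rx": 0, "ry": 0, "rz": 0}, {"tx": 0, "ty": 0, "tz": 0, "rx": 0, "ry": 0, "rz": 0}], "claw": 1, "squeeze": 30}}

```text
time_s: 6.78
ee_pos: [0.5201, -0.2692, 0.0289]
tcp_rot: [3.141, -0.0, 0.95]
force: [-1.3, 0.7, 5.2]
gripper_width: 0.574
```

```bash
python3 - <<'E'
from h import *
plan([.5201,-.2692,.1],54.4,[.5428,-.0508,.1],99.1,12)
E
```

```text
{'tx': np.float64(0.53), 'ty': np.float64(-0.3), 'tz': np.float64(-0.0), 'rz': -0.93}
{'tx': np.float64(0.55), 'ty': np.float64(-0.27), 'tz': np.float64(-0.0), 'rz': -0.93}
{'tx': np.float64(0.56), 'ty': np.float64(-0.23), 'tz': np.float64(-0.0), 'rz': -0.93}
{'tx': np.float64(0.58), 'ty': np.float64(-0.19), 'tz': np.float64(-0.0), 'rz': -0.93}
{'tx': np.float64(0.59), 'ty': np.float64(-0.16), 'tz': np.float64(-0.0), 'rz': -0.93}
{'tx': np.float64(0.6), 'ty': np.float64(-0.12), 'tz': np.float64(-0.0), 'rz': -0.93}
{'tx': np.float64(0.6), 'ty': np.float64(-0.08), 'tz': np.float64(-0.0), 'rz': -0.93}
{'tx': np.float64(0.61), 'ty': np.float64(-0.04), 'tz': np.float64(-0.0), 'rz': -0.93}
{'tx': np.float64(0.61), 'ty': np.float64(0.0), 'tz': np.float64(-0.0), 'rz': -0.93}
{'tx': np.float64(0.61), 'ty': np.float64(0.04), 'tz': np.float64(-0.0), 'rz': -0.93}
{'tx': np.float64(0.6), 'ty': np.float64(0.08), 'tz': np.float64(-0.0), 'rz': -0.93}
{'tx': np.float64(0.6), 'ty': np.float64(0.12), 'tz': np.float64(-0.0), 'rz': -0.93}
```

Request:
{"fn": "drive_tool", "kwargs": {"rows": [{"tx": 0, "ty": 0, "tz": -0.6, "rx": 0, "ry": 0, "rz": 0}, {"tx": 0, "ty": 0, "tz": -0.9, "rx": 0, "ry": 0, "rz": 0}, {"tx": 0, "ty": 0, "tz": -0.9, "rx": 0, "ry": 0, "rz": 0}]}}

```text
time_s: 7.15
ee_pos: [0.5199, -0.2694, 0.1022]
tcp_rot: [3.141, 0.0, 0.949]
force: [0.3, 0.2, -1.7]
gripper_width: 0.572
```

Request:
{"fn": "drive_tool", "kwargs": {"rows": [{"tx": 0.53, "ty": -0.3, "tz": 0, "rx": 0, "ry": 0, "rz": -0.93}, {"tx": 0.55, "ty": -0.27, "tz": 0, "rx": 0, "ry": 0, "rz": -0.93}, {"tx": 0.56, "ty": -0.23, "tz": 0, "rx": 0, "ry": 0, "rz": -0.93}, {"tx": 0.58, "ty": -0.19, "tz": 0, "rx": 0, "ry": 0, "rz": -0.93}, {"tx": 0.59, "ty": -0.16, "tz": 0, "rx": 0, "ry": 0, "rz": -0.93}, {"tx": 0.6, "ty": -0.12, "tz": 0, "rx": 0, "ry": 0, "rz": -0.93}, {"tx": 0.6, "ty": -0.08, "tz": 0, "rx": 0, "ry": 0, "rz": -0.93}, {"tx": 0.61, "ty": -0.04, "tz": 0, "rx": 0, "ry": 0, "rz": -0.93}, {"tx": 0.61, "ty": 0, "tz": 0, "rx": 0, "ry": 0, "rz": -0.93}, {"tx": 0.61, "ty": 0.04, "tz": 0, "rx": 0, "ry": 0, "rz": -0.93}]}}

```text
time_s: 8.4
ee_pos: [0.5387, -0.0859, 0.1006]
tcp_rot: [3.141, -0.0, 1.603]
force: [0.7, 0.5, -1.6]
gripper_width: 0.574
```

Request:
{"fn": "drive_tool", "kwargs": {"rows": [{"tx": 0.6, "ty": 0.08, "tz": 0, "rx": 0, "ry": 0, "rz": -0.93}, {"tx": 0.6, "ty": 0.12, "tz": 0, "rx": 0, "ry": 0, "rz": -0.93}, {"tx": 0, "ty": 0, "tz": 0, "rx": 0, "ry": 0, "rz": 0}]}}

```text
time_s: 8.78
ee_pos: [0.5426, -0.049, 0.1005]
tcp_rot: [3.141, -0.001, 1.733]
force: [-0.2, -1.2, -2.3]
gripper_width: 0.571
```

```bash
python3 look.py w4
```

```text
[ 0.5426 -0.049   0.1005] [ 1.7999e+02 -4.0000e-02  9.9270e+01] [-0.51  0.33  0.61  1.87 -0.22  1.01  0.35] [-0.2 -1.2 -2.3] 0.571 8.775
scale 1.5625
```

View pics/w4b.png

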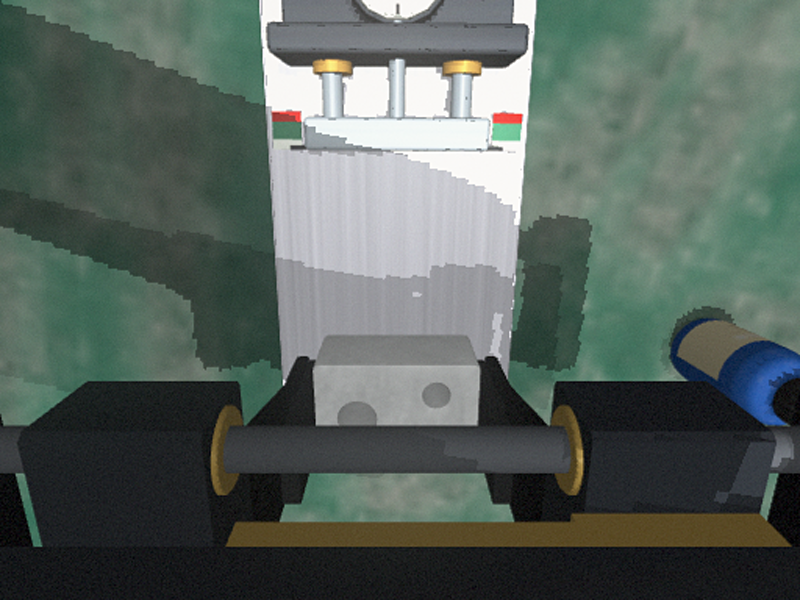

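```bash
python3 - <<'E'
import cv2
im=cv2.imread("pics/w4.png");c=im[60:120,165:345];cv2.imwrite("pics/w4k.png",cv2.resize(c,None,fx=4.4,fy=4.4,interpolation=cv2.INTER_CUBIC))
E
```

```text
(no output)
```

View pics/w4k.png

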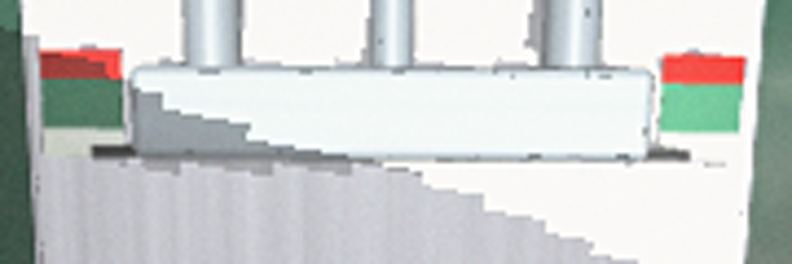

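```bash
python3 - <<'E'
from h import *
import pickle
np.set_printoptions(precision=4,suppress=True)
o=pickle.load(open("w4.pkl","rb"))
px=np.array([[133,154],[652,158],[133,69],[652,73]])/4.4+[165,60]
b=ray("wrist",px,.034,o)
Rm=R.from_euler("xyz",o["tcp_rot"]).as_matrix()
t=(b-o["ee_pos"])@Rm;print(b,t,b[:2].mean(0),t[:2].mean(0))
v=b[1]-b[0];print(np.degrees(np.arctan2(v[1],v[0])), np.linalg.norm(v))
# bed side edges
e=ray("wrist",np.array([[275,230],[517,230],[269.5,120],[528,120],[284,380]])/1.5625,.01,o);print((e-o["ee_pos"])@Rm)
E
```

```text
[[0.4968 0.0229 0.034 ]
 [0.5661 0.0337 0.034 ]
 [0.4956 0.0337 0.034 ]
 [0.5638 0.0443 0.034 ]] [[ 0.0783 -0.0336  0.0665]
 [ 0.0777  0.0365  0.0665]
 [ 0.0891 -0.0331  0.0665]
 [ 0.0886  0.036   0.0665]] [0.5315 0.0283 0.034 ] [0.078  0.0014 0.0665]
8.806528605030666 0.07013974648753249
[[ 0.0433 -0.0528  0.0905]
 [ 0.0433  0.0547  0.0905]
 [ 0.0895 -0.052   0.0905]
 [ 0.0895  0.0562  0.0905]
 [-0.0297 -0.0535  0.0904]]
```

Request:
{"fn": "drive_tool", "kwargs": {"rows": [{"tx": 0.3, "ty": 0.05, "tz": 0.7, "rx": 0, "ry": 0, "rz": 0}, {"tx": 0.4, "ty": 0, "tz": 0.7, "rx": 0, "ry": 0, "rz": 0}, {"tx": 0.4, "ty": 0, "tz": 0.5, "rx": 0, "ry": 0, "rz": 0}, {"tx": 0, "ty": 0, "tz": 0.1, "rx": 0, "ry": 0, "rz": 0}, {"tx": 0, "ty": 0, "tz": 0.05, "rx": 0, "ry": 0, "rz": 0}, {"tx": 0, "ty": 0, "tz": 0, "rx": 0, "ry": 0, "rz": 0}]}}

```text
time_s: 9.57
ee_pos: [0.5391, -0.0187, 0.0396]
tcp_rot: [3.141, 0.0, 1.728]
force: [0.1, -0.1, -1.7]
gripper_width: 0.569
```

Request:
{"fn": "drive_tool", "kwargs": {"rows": [{"tx": 0, "ty": 0, "tz": 0.03, "rx": 0, "ry": 0, "rz": 0}, {"tx": 0.4, "ty": 0, "tz": 0, "rx": 0, "ry": 0, "rz": 0}, {"tx": 0.4, "ty": 0, "tz": 0, "rx": 0, "ry": 0, "rz": 0}, {"tx": 0.1, "ty": 0, "tz": 0, "rx": 0, "ry": 0, "rz": 0}, {"tx": 0, "ty": 0, "tz": 0, "rx": 0, "ry": 0, "rz": 0}]}}

```text
time_s: 10.2
ee_pos: [0.5351, 0.0098, 0.0389]
tcp_rot: [3.14, -0.0, 1.73]
force: [0.2, -1.7, 5.3]
gripper_width: 0.575
```

```bash
python3 look.py w5
```

```text
[0.5351 0.0098 0.0389] [ 1.799e+02 -2.000e-02  9.912e+01] [-0.58  0.4   0.55  1.93 -0.27  0.88  0.27] [ 0.2 -1.7  5.3] 0.575 10.2
scale 1.5625
```

View pics/w5b.png

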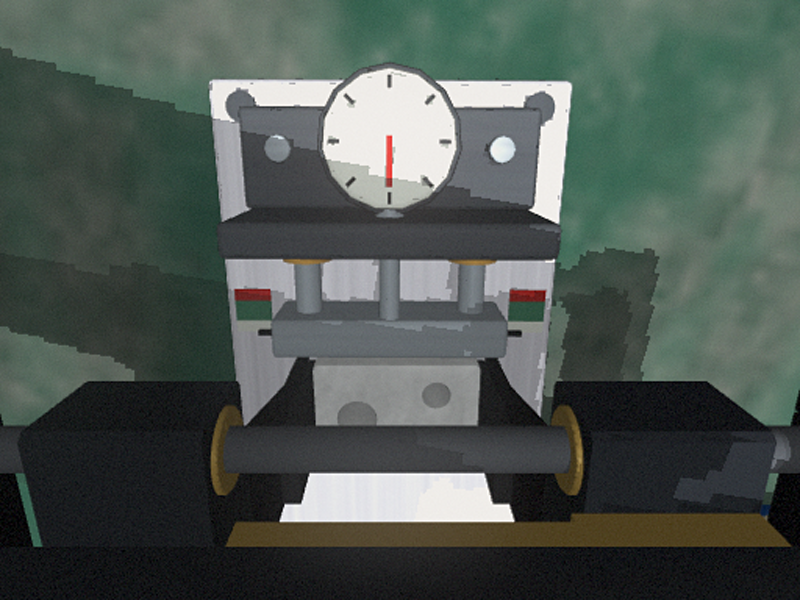

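Request:
{"fn": "drive_tool", "kwargs": {"rows": [{"tx": 0, "ty": -0.04, "tz": 0, "rx": 0, "ry": 0, "rz": 0}, {"tx": 0.07, "ty": 0, "tz": 0, "rx": 0, "ry": 0, "rz": 0}, {"tx": 0.07, "ty": 0, "tz": 0, "rx": 0, "ry": 0, "rz": 0}, {"tx": 0.07, "ty": 0, "tz": 0, "rx": 0, "ry": 0, "rz": 0}, {"tx": 0, "ty": 0, "tz": 0, "rx": 0, "ry": 0, "rz": 0}]}}

```text
time_s: 10.88
ee_pos: [0.5334, 0.0129, 0.0389]
tcp_rot: [3.139, 0.002, 1.727]
force: [3.8, -8.2, 6.8]
gripper_width: 0.575
```

```bash
python3 look.py w6 wrist 130,150,240,110
```

```text
[0.5334 0.0129 0.0389] [1.7986e+02 1.4000e-01 9.8960e+01] [-0.59  0.39  0.56  1.94 -0.26  0.88  0.26] [ 3.8 -8.2  6.8] 0.575 10.875
scale 3.3333333333333335
```

View pics/w6b.png

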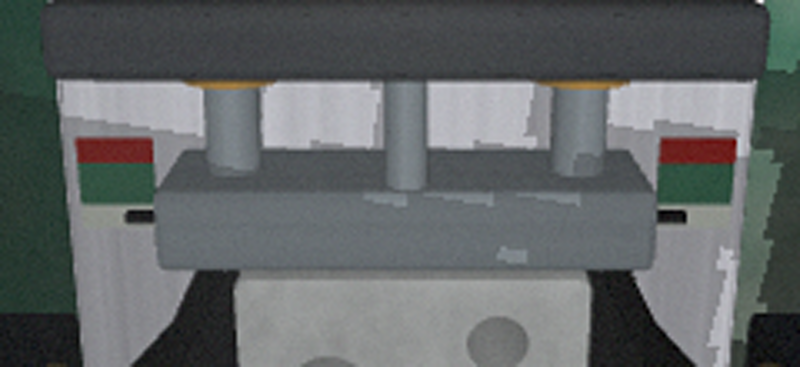

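Request:
{"fn": "drive_tool", "kwargs": {"rows": [{"tx": 0.06, "ty": 0, "tz": 0, "rx": 0, "ry": 0, "rz": 0}, {"tx": 0.06, "ty": 0, "tz": 0, "rx": 0, "ry": 0, "rz": 0}, {"tx": 0.05, "ty": 0, "tz": 0, "rx": 0, "ry": 0, "rz": 0}, {"tx": 0, "ty": 0, "tz": 0, "rx": 0, "ry": 0, "rz": 0}]}}

```text
time_s: 11.42
ee_pos: [0.5327, 0.0171, 0.039]
tcp_rot: [3.139, 0.003, 1.727]
force: [5.0, -10.6, 5.5]
gripper_width: 0.574
```

```bash
python3 look.py w7 wrist 130,150,240,110
```

```text
[0.5327 0.0171 0.039 ] [179.84   0.19  98.93] [-0.59  0.39  0.56  1.94 -0.26  0.88  0.25] [  5.  -10.6   5.5] 0.574 11.425
scale 3.3333333333333335
```

View pics/w7b.png

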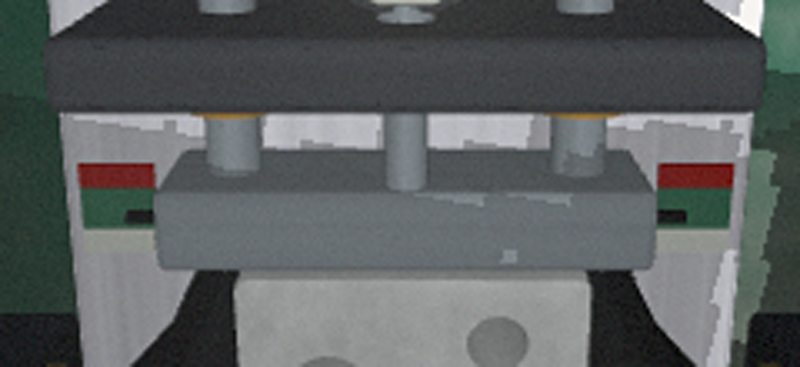

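Request:
{"fn": "drive_tool", "kwargs": {"rows": [{"tx": 0.03, "ty": 0, "tz": 0, "rx": 0, "ry": 0, "rz": 0}, {"tx": 0, "ty": 0, "tz": 0, "rx": 0, "ry": 0, "rz": 0}, {"tx": 0, "ty": 0, "tz": 0, "rx": 0, "ry": 0, "rz": 0}, {"tx": 0, "ty": 0, "tz": 0, "rx": 0, "ry": 0, "rz": 0}, {"tx": 0, "ty": 0, "tz": 0, "rx": 0, "ry": 0, "rz": 0}, {"tx": 0, "ty": 0, "tz": 0, "rx": 0, "ry": 0, "rz": 0}, {"tx": 0, "ty": 0, "tz": 0, "rx": 0, "ry": 0, "rz": 0}, {"tx": 0, "ty": 0, "tz": 0, "rx": 0, "ry": 0, "rz": 0}, {"tx": 0, "ty": 0, "tz": 0, "rx": 0, "ry": 0, "rz": 0}, {"tx": 0, "ty": 0, "tz": 0, "rx": 0, "ry": 0, "rz": 0}]}}

```text
time_s: 12.72
ee_pos: [0.5326, 0.0178, 0.039]
tcp_rot: [3.139, 0.003, 1.726]
force: [5.2, -11.4, 5.1]
gripper_width: 0.572
```

```bash
python3 look.py w8 wrist 130,150,240,110
```

```text
[0.5326 0.0178 0.039 ] [179.84   0.2   98.92] [-0.6   0.39  0.56  1.94 -0.26  0.88  0.25] [  5.2 -11.4   5.1] 0.572 12.725
scale 3.3333333333333335
```

View pics/w8b.png

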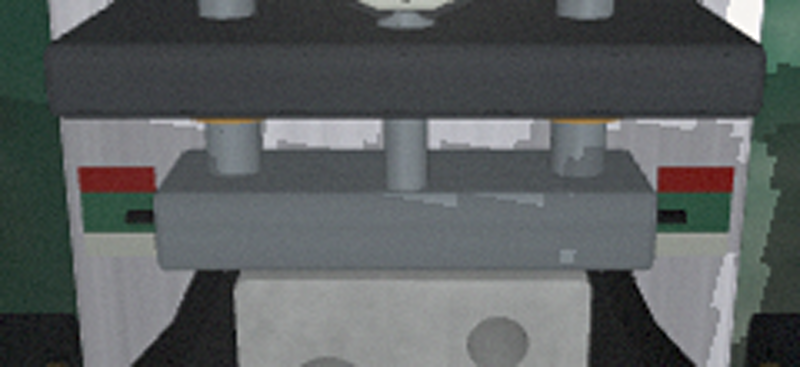

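Request:
{"fn": "drive_tool", "kwargs": {"rows": [{"tx": 0, "ty": 0, "tz": 0, "rx": 0, "ry": 0, "rz": 0}, {"tx": -0.2, "ty": 0, "tz": 0, "rx": 0, "ry": 0, "rz": 0}, {"tx": -0.5, "ty": 0, "tz": 0, "rx": 0, "ry": 0, "rz": 0}, {"tx": -0.7, "ty": 0, "tz": 0, "rx": 0, "ry": 0, "rz": 0}, {"tx": -0.7, "ty": 0, "tz": 0, "rx": 0, "ry": 0, "rz": 0}, {"tx": -0.5, "ty": 0, "tz": 0, "rx": 0, "ry": 0, "rz": 0}, {"tx": 0, "ty": 0, "tz": 0, "rx": 0, "ry": 0, "rz": 0}, {"tx": 0, "ty": 0, "tz": 0, "rx": 0, "ry": 0, "rz": 0}]}}

```text
time_s: 13.78
ee_pos: [0.5443, -0.0571, 0.0389]
tcp_rot: [3.14, 0.001, 1.728]
force: [0.9, -4.4, 7.8]
gripper_width: 0.57
```

Request:
{"fn": "drive_tool", "kwargs": {"rows": [{"tx": 0, "ty": 0, "tz": 0, "rx": 0, "ry": 0, "rz": 0}, {"tx": 0, "ty": 0, "tz": 0, "rx": 0, "ry": 0, "rz": 0}, {"tx": 0, "ty": 0, "tz": -0.5, "rx": 0, "ry": 0, "rz": 0}, {"tx": 0, "ty": 0, "tz": -0.8, "rx": 0, "ry": 0, "rz": 0}, {"tx": 0, "ty": 0, "tz": -0.7, "rx": 0, "ry": 0, "rz": 0}, {"tx": 0, "ty": 0, "tz": 0, "rx": 0, "ry": 0, "rz": 0}], "claw": 0.2}}

```text
time_s: 14.52
ee_pos: [0.5446, -0.0563, 0.1002]
tcp_rot: [3.138, -0.0, 1.729]
force: [0.3, 0.4, 0.2]
gripper_width: 0.801
```

```bash
python3 look.py w9
```

```text
[ 0.5446 -0.0563  0.1002] [ 1.7981e+02 -1.0000e-02  9.9060e+01] [-0.5   0.33  0.61  1.87 -0.22  1.01  0.36] [0.3 0.4 0.2] 0.801 14.525
scale 1.5625
```

View pics/w9b.png

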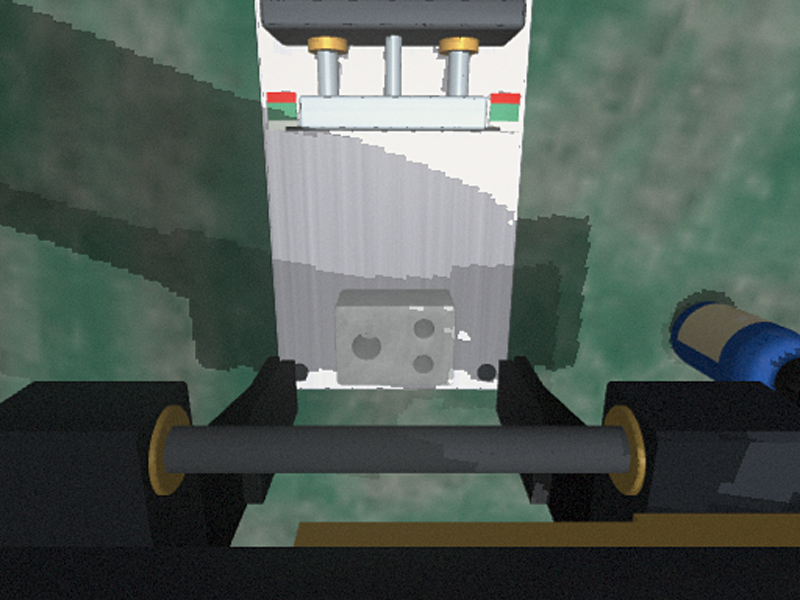

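Request:
{"fn": "drive_tool", "kwargs": {"rows": [{"tx": 0, "ty": 0, "tz": 0, "rx": 0, "ry": 1, "rz": 0}, {"tx": 0, "ty": 0, "tz": 0, "rx": 0, "ry": 1, "rz": 0}, {"tx": 0, "ty": 0, "tz": 0, "rx": 0, "ry": 1, "rz": 0}, {"tx": 0, "ty": 0, "tz": 0, "rx": 0, "ry": 1, "rz": 0}, {"tx": 0, "ty": 0, "tz": 0, "rx": 0, "ry": 1, "rz": 0}, {"tx": 0, "ty": 0, "tz": 0, "rx": 0, "ry": 1, "rz": 0}, {"tx": 0, "ty": 0, "tz": 0, "rx": 0, "ry": 1, "rz": 0}, {"tx": 0, "ty": 0, "tz": 0, "rx": 0, "ry": 1, "rz": 0}, {"tx": 0, "ty": 0, "tz": 0, "rx": 0, "ry": 1, "rz": 0}, {"tx": 0, "ty": 0, "tz": 0, "rx": 0, "ry": 1, "rz": 0}]}}

```text
time_s: 15.82
ee_pos: [0.5431, -0.0563, 0.0974]
tcp_rot: [-3.14, -0.701, 1.728]
force: [-1.2, -0.2, -0.3]
gripper_width: 0.799
```

Request:
{"fn": "drive_tool", "kwargs": {"rows": [{"tx": 0, "ty": 0, "tz": 0, "rx": 0, "ry": 0.6, "rz": 0}, {"tx": 0, "ty": 0, "tz": 0, "rx": 0, "ry": 0.6, "rz": 0}, {"tx": 0, "ty": 0, "tz": 0, "rx": 0, "ry": 0, "rz": 0}]}}

```text
time_s: 16.2
ee_pos: [0.5432, -0.0567, 0.0975]
tcp_rot: [-3.14, -0.782, 1.727]
force: [-1.3, -0.7, 0.7]
gripper_width: 0.798
```

```bash
python3 look.py w10; python3 look.py s10 side; python3 - <<'E'
from h import *
np.set_printoptions(precision=4,suppress=True)
print(R.from_euler("xyz",get_obs()["tcp_rot"]).as_matrix())
E
```

```text
[ 0.5432 -0.0567  0.0975] [-179.9   -44.83   98.95] [ 0.07  0.64  0.43  1.64 -0.85  1.54  0.95] [-1.3 -0.7  0.7] 0.798 16.2
scale 1.5625
[ 0.5435 -0.0565  0.0978] [-179.96  -44.79   99.02] [ 0.07  0.64  0.43  1.64 -0.85  1.54  0.95] [-0.3  0.4 -0.7] 0.801 16.25
scale 1.5625
[[-0.1119  0.9875 -0.111 ]
 [ 0.701   0.1577  0.6955]
 [ 0.7043  0.     -0.7099]]
```

View pics/w10b.png

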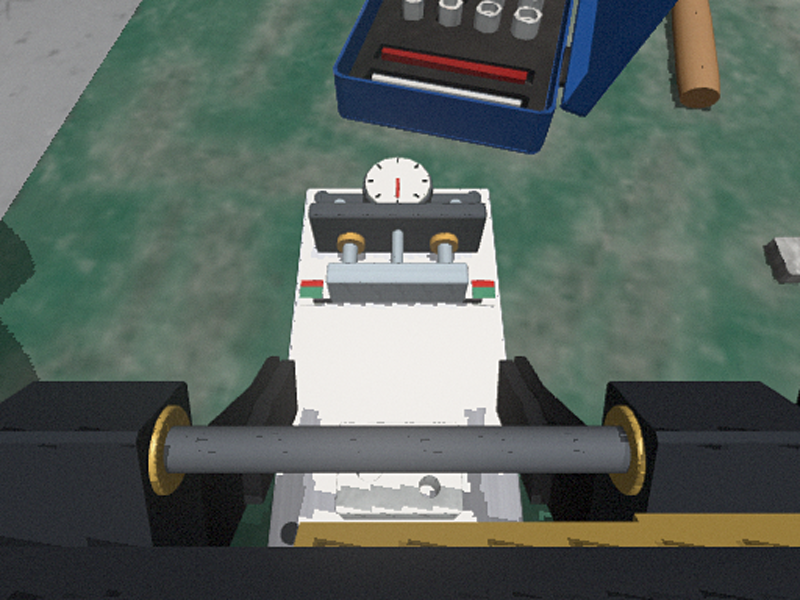

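View pics/s10b.png

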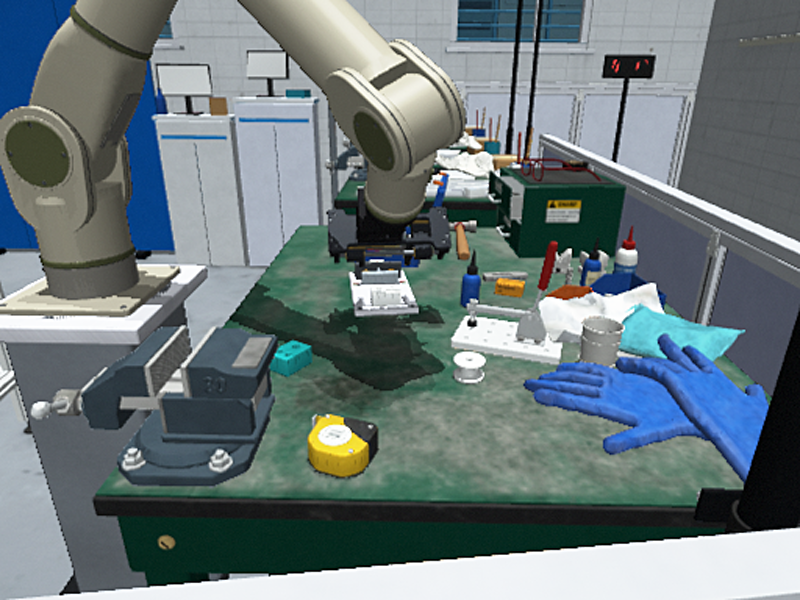

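Request:
{"fn": "drive_tool", "kwargs": {"rows": [{"tx": -0.4, "ty": 0.03, "tz": 0.25, "rx": 0, "ry": 0, "rz": 0}, {"tx": -0.45, "ty": 0, "tz": 0.3, "rx": 0, "ry": 0, "rz": 0}, {"tx": -0.45, "ty": 0, "tz": 0.3, "rx": 0, "ry": 0, "rz": 0}, {"tx": -0.3, "ty": 0, "tz": 0.2, "rx": 0, "ry": 0, "rz": 0}, {"tx": -0.15, "ty": 0, "tz": 0.1, "rx": 0, "ry": 0, "rz": 0}, {"tx": 0, "ty": 0, "tz": 0, "rx": 0, "ry": 0, "rz": 0}, {"tx": 0, "ty": 0, "tz": 0, "rx": 0, "ry": 0, "rz": 0}]}}

```text
time_s: 17.18
ee_pos: [0.5467, -0.0691, 0.0371]
tcp_rot: [3.141, -0.782, 1.73]
force: [-0.2, 1.2, 0.4]
gripper_width: 0.799
```

```bash
python3 look.py w11
```

```text
[ 0.5467 -0.0691  0.0371] [179.94 -44.79  99.1 ] [ 0.1   0.75  0.41  1.63 -0.88  1.48  1.03] [-0.2  1.2  0.4] 0.799 17.175
scale 1.5625
```

View pics/w11b.png

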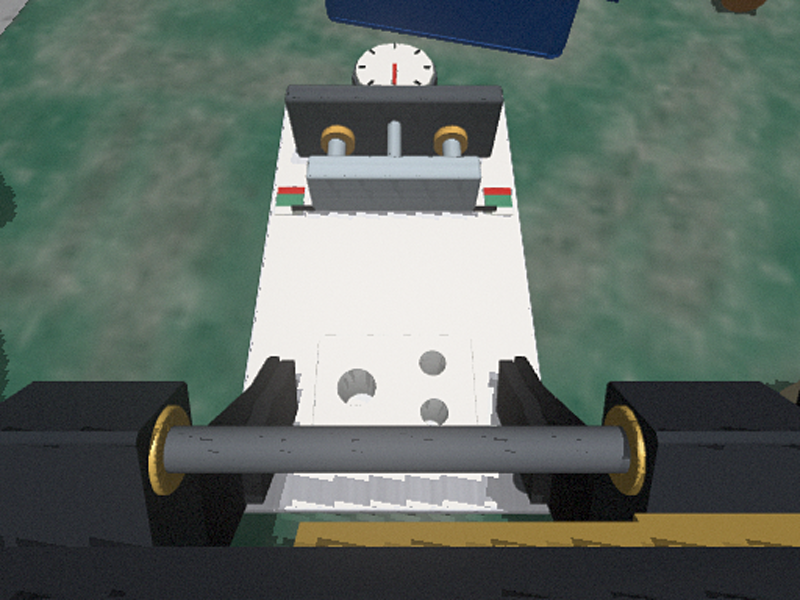

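Request:
{"fn": "drive_tool", "kwargs": {"rows": [{"tx": 0, "ty": 0, "tz": 0, "rx": 0, "ry": 0, "rz": 0}, {"tx": 0, "ty": 0, "tz": 0, "rx": 0, "ry": 0, "rz": 0}, {"tx": 0, "ty": 0, "tz": 0, "rx": 0, "ry": 0, "rz": 0}, {"tx": 0, "ty": 0, "tz": 0, "rx": 0, "ry": 0, "rz": 0}, {"tx": 0.2, "ty": 0, "tz": -0.2, "rx": 0, "ry": 0, "rz": 0}, {"tx": 0.4, "ty": 0, "tz": -0.4, "rx": 0, "ry": 0, "rz": 0}, {"tx": 0.4, "ty": 0, "tz": -0.4, "rx": 0, "ry": 0, "rz": 0}, {"tx": 0.4, "ty": 0, "tz": -0.4, "rx": 0, "ry": 0, "rz": 0}, {"tx": 0.3, "ty": 0, "tz": -0.3, "rx": 0, "ry": 0, "rz": 0}], "claw": 1, "squeeze": 45}}

```text
time_s: 18.35
ee_pos: [0.5467, -0.0689, 0.1104]
tcp_rot: [3.14, -0.781, 1.73]
force: [1.0, -0.1, -1.6]
gripper_width: 0.571
```

Request:
{"fn": "drive_tool", "kwargs": {"rows": [{"tx": 0, "ty": 0, "tz": 0, "rx": 0, "ry": -1, "rz": 0}, {"tx": 0, "ty": 0, "tz": 0, "rx": 0, "ry": -1, "rz": 0}, {"tx": 0, "ty": 0, "tz": 0, "rx": 0, "ry": -1, "rz": 0}, {"tx": 0, "ty": 0, "tz": 0, "rx": 0, "ry": -1, "rz": 0}, {"tx": 0, "ty": 0, "tz": 0, "rx": 0, "ry": -1, "rz": 0}, {"tx": 0, "ty": 0, "tz": 0, "rx": 0, "ry": -1, "rz": 0}, {"tx": 0, "ty": 0, "tz": 0, "rx": 0, "ry": -1, "rz": 0}, {"tx": 0, "ty": 0, "tz": 0, "rx": 0, "ry": -1, "rz": 0}, {"tx": 0, "ty": 0, "tz": 0, "rx": 0, "ry": -1, "rz": 0}, {"tx": 0, "ty": 0, "tz": 0, "rx": 0, "ry": -1, "rz": 0}]}}

```text
time_s: 19.6
ee_pos: [0.5463, -0.0687, 0.1093]
tcp_rot: [3.141, -0.082, 1.728]
force: [0.1, 1.2, -3.1]
gripper_width: 0.567
```

Request:
{"fn": "drive_tool", "kwargs": {"rows": [{"tx": 0, "ty": 0, "tz": 0, "rx": 0, "ry": -1, "rz": 0}, {"tx": 0, "ty": 0, "tz": 0, "rx": 0, "ry": -1, "rz": 0}, {"tx": 0, "ty": 0, "tz": 0, "rx": 0, "ry": -1, "rz": 0}, {"tx": 0, "ty": 0, "tz": 0, "rx": 0, "ry": -1, "rz": 0}, {"tx": 0, "ty": 0, "tz": 0, "rx": 0, "ry": -1, "rz": 0}, {"tx": 0, "ty": 0, "tz": 0, "rx": 0, "ry": -1, "rz": 0}, {"tx": 0, "ty": 0, "tz": 0, "rx": 0, "ry": -1, "rz": 0}, {"tx": 0, "ty": 0, "tz": 0, "rx": 0, "ry": -1, "rz": 0}, {"tx": 0, "ty": 0, "tz": 0, "rx": 0, "ry": 0, "rz": 0}]}}

```text
time_s: 20.72
ee_pos: [0.5461, -0.0673, 0.1085]
tcp_rot: [-3.141, 0.474, 1.731]
force: [-0.3, -1.1, -1.8]
gripper_width: 0.567
```

```bash
python3 look.py w12; python3 look.py s12 scene 130,80,200,150
```

```text
[ 0.5461 -0.0673  0.1085] [-179.94   27.16   99.2 ] [-0.87  0.36  0.74  1.94  0.29  0.95 -0.17] [-0.3 -1.1 -1.8] 0.567 20.725
scale 1.5625
[ 0.5462 -0.0682  0.1088] [-179.97   27.11   99.11] [-0.87  0.36  0.74  1.94  0.29  0.95 -0.17] [ 0.5 -0.4 -1.2] 0.573 20.775
scale 4.0
```

View pics/w12b.png

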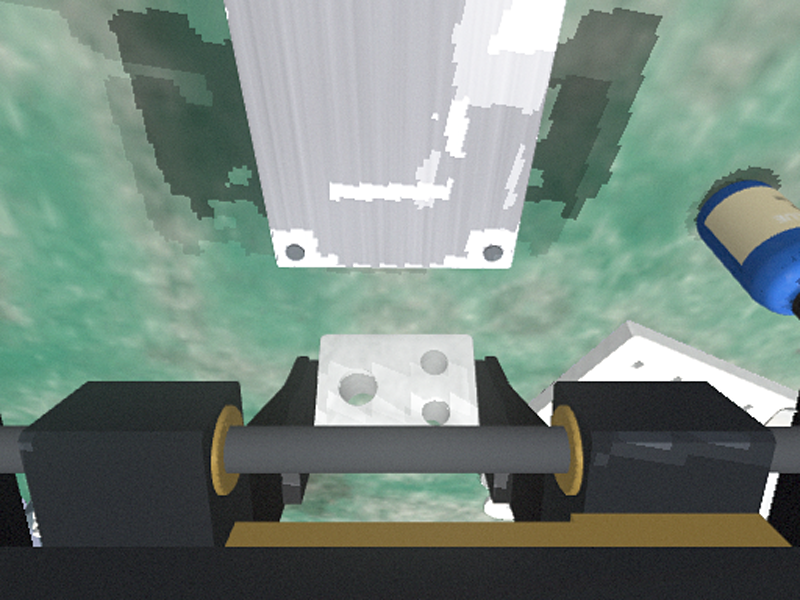

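View pics/s12b.png

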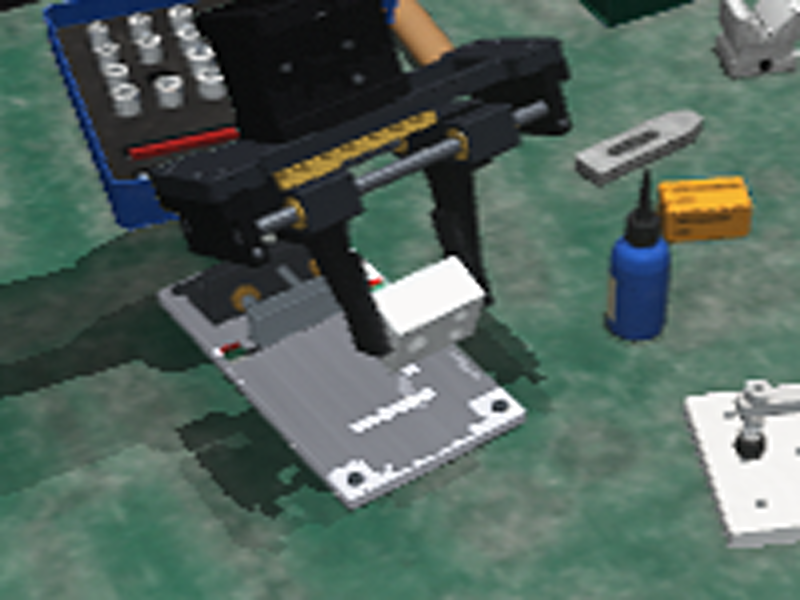

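```bash
python3 - <<'E'
from h import *
im=cv2.imread("pics/s12.png");c=im[140:180,215:260];cv2.imwrite("pics/s12k.png",cv2.resize(c,None,fx=13,fy=13,interpolation=cv2.INTER_CUBIC))
print(cam("scene")[2])
E
```

```text
[ 0.28269117 -0.67935313  0.65960833]
```

View pics/s12k.png

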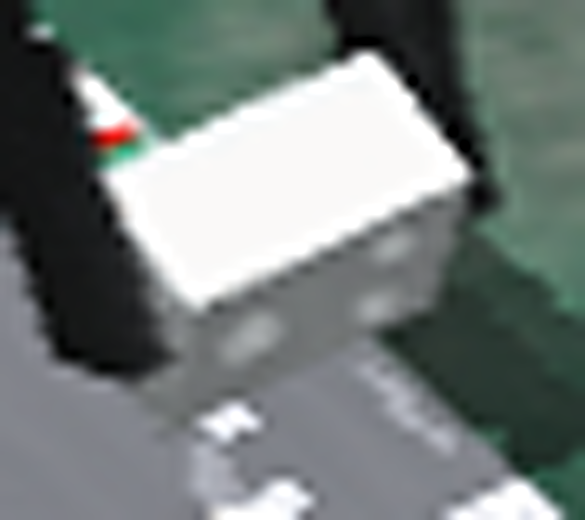

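Request:
{"fn": "drive_tool", "kwargs": {"rows": [{"tx": 0, "ty": 0, "tz": 0, "rx": 0, "ry": -1, "rz": 0}, {"tx": 0, "ty": 0, "tz": 0, "rx": 0, "ry": -1, "rz": 0}, {"tx": 0, "ty": 0, "tz": 0, "rx": 0, "ry": -1, "rz": 0}, {"tx": 0, "ty": 0, "tz": 0, "rx": 0, "ry": -1, "rz": 0}, {"tx": 0, "ty": 0, "tz": 0, "rx": 0, "ry": -0.5, "rz": 0}, {"tx": 0, "ty": 0, "tz": 0, "rx": 0, "ry": 0, "rz": 0}, {"tx": 0, "ty": 0, "tz": 0, "rx": 0, "ry": 0, "rz": 0}]}}

```text
time_s: 21.7
ee_pos: [0.5465, -0.0694, 0.1091]
tcp_rot: [3.141, 0.787, 1.727]
force: [-0.4, 0.1, -2.0]
gripper_width: 0.568
```

```bash
python3 look.py w13; python3 look.py s13 side 200,130,130,98;  python3 - <<'E'
from h import *
np.set_printoptions(precision=4,suppress=True)
print(R.from_euler("xyz",get_obs()["tcp_rot"]).as_matrix())
E
```

```text
[ 0.5465 -0.0694  0.1091] [179.96  45.12  98.95] [-1.05  0.52  0.8   1.96  0.5   1.   -0.46] [-0.4  0.1 -2. ] 0.568 21.7
scale 1.5625
[ 0.5465 -0.0695  0.1091] [179.94  45.12  98.93] [-1.05  0.52  0.8   1.96  0.5   1.   -0.46] [ 0.1 -0.2 -1.6] 0.572 21.75
scale 6.122448979591836
[[-0.1096  0.9877  0.1111]
 [ 0.697   0.1561 -0.6999]
 [-0.7087  0.0007 -0.7055]]
```

View pics/w13b.png

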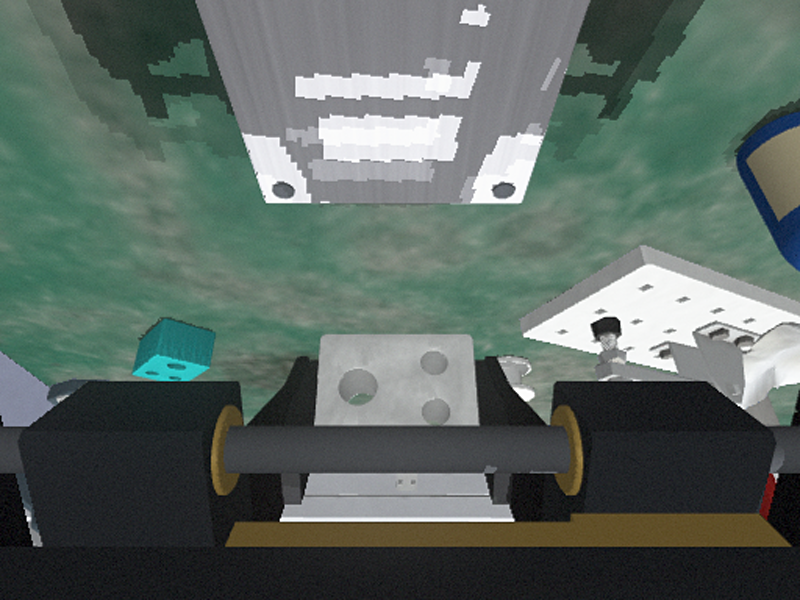

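View pics/s13b.png

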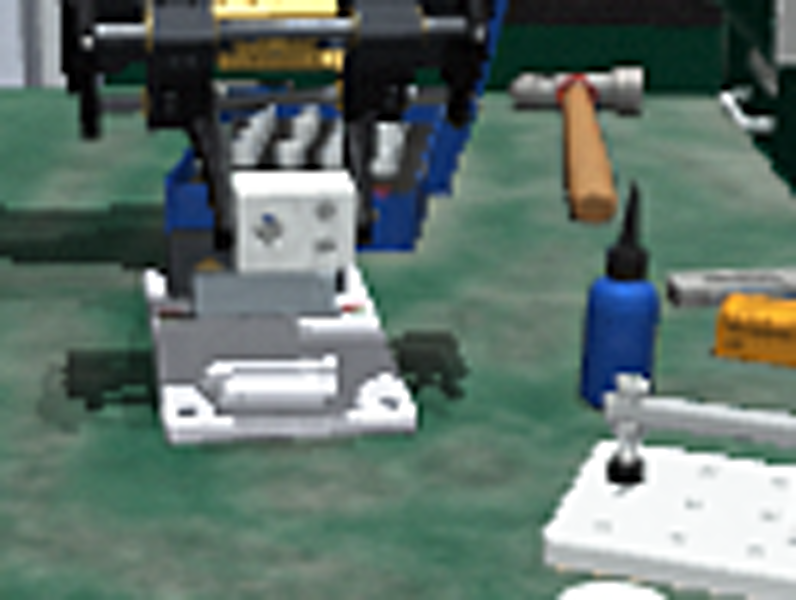

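Request:
{"fn": "drive_tool", "kwargs": {"rows": [{"tx": 0.47, "ty": 0, "tz": -0.47, "rx": 0, "ry": 0, "rz": 0}, {"tx": 0.4, "ty": 0, "tz": 0.4, "rx": 0, "ry": 0, "rz": 0}, {"tx": 0.4, "ty": 0, "tz": 0.4, "rx": 0, "ry": 0, "rz": 0}, {"tx": 0.4, "ty": 0, "tz": 0.4, "rx": 0, "ry": 0, "rz": 0}, {"tx": 0.2, "ty": 0, "tz": 0.2, "rx": 0, "ry": 0, "rz": 0}, {"tx": 0.1, "ty": 0, "tz": 0.1, "rx": 0, "ry": 0, "rz": 0}, {"tx": 0.04, "ty": 0, "tz": 0.04, "rx": 0, "ry": 0, "rz": 0}, {"tx": 0, "ty": 0, "tz": 0, "rx": 0, "ry": 0, "rz": 0}, {"tx": 0, "ty": 0, "tz": 0, "rx": 0, "ry": 0, "rz": 0}]}}

```text
time_s: 22.92
ee_pos: [0.5435, -0.0493, 0.0437]
tcp_rot: [3.141, 0.789, 1.728]
force: [0.5, 0.1, -0.5]
gripper_width: 0.572
```

```bash
python3 look.py s14 side 200,130,130,98; python3 look.py c14 scene 150,120,130,98; python3 -c "
from h import *
print(proj('side',[[.5465,-.09,.01]]))"
```

```text
[ 0.5435 -0.0493  0.0437] [179.95  45.18  99.01] [-1.04  0.65  0.74  1.96  0.45  0.91 -0.53] [ 0.5  0.1 -0.5] 0.572 22.925
scale 6.122448979591836
[ 0.5435 -0.0492  0.0436] [179.95  45.18  99.02] [-1.04  0.65  0.74  1.96  0.45  0.91 -0.53] [-0.6  0.3 -2.2] 0.568 22.975
scale 6.122448979591836
[[246.29769399 197.21169413]]
```

View pics/s14b.png

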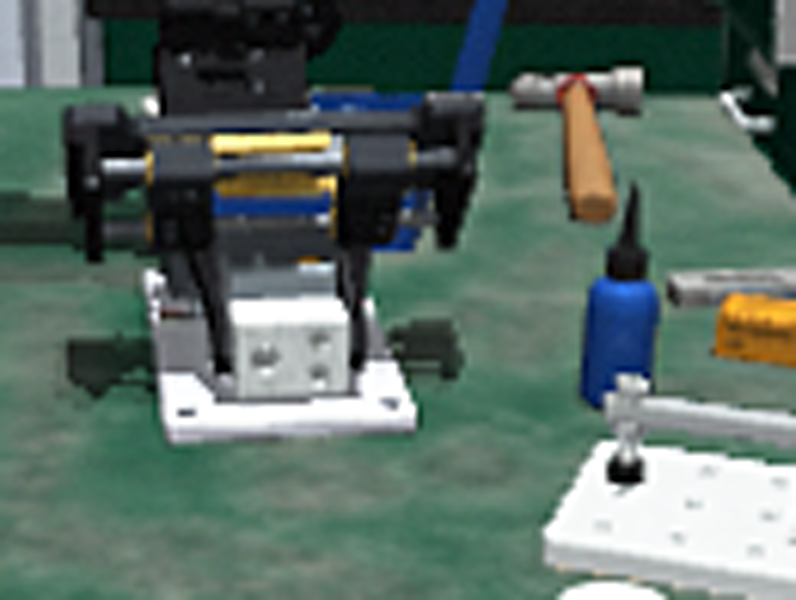

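View pics/c14b.png

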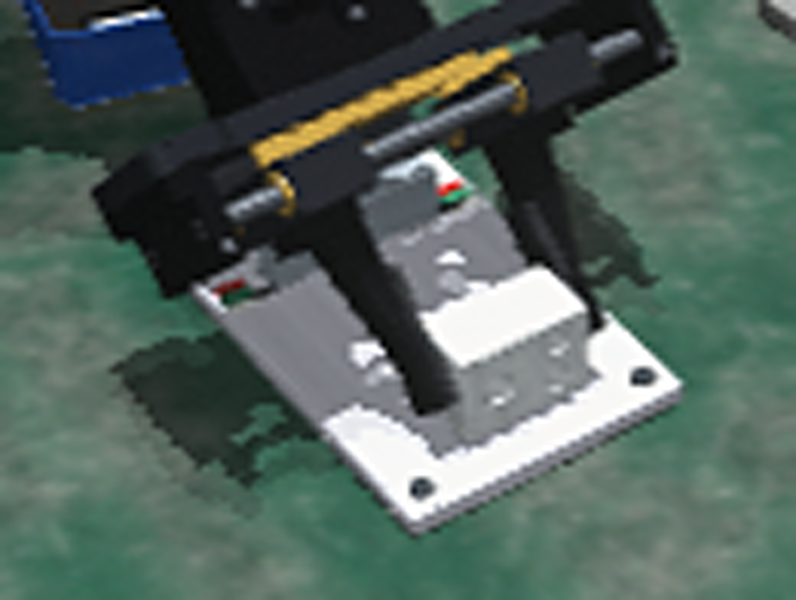

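Request:
{"fn": "drive_tool", "kwargs": {"rows": [{"tx": 0.05, "ty": 0, "tz": 0.05, "rx": 0, "ry": 0, "rz": 0}, {"tx": 0.03, "ty": 0, "tz": 0.03, "rx": 0, "ry": 0, "rz": 0}, {"tx": 0, "ty": 0, "tz": 0, "rx": 0, "ry": 0, "rz": 0}, {"tx": 0, "ty": 0, "tz": 0, "rx": 0, "ry": 0, "rz": 0}]}}

```text
time_s: 23.52
ee_pos: [0.5433, -0.0494, 0.0399]
tcp_rot: [-3.142, 0.789, 1.729]
force: [0.1, 0.3, -1.0]
gripper_width: 0.567
```

Request:
{"fn": "drive_tool", "kwargs": {"rows": [{"tx": 0.03, "ty": 0, "tz": 0.03, "rx": 0, "ry": 0, "rz": 0}, {"tx": 0, "ty": 0, "tz": 0, "rx": 0, "ry": 0, "rz": 0}, {"tx": 0, "ty": 0, "tz": 0, "rx": 0, "ry": 0, "rz": 0}]}}

```text
time_s: 23.9
ee_pos: [0.5434, -0.0494, 0.0398]
tcp_rot: [-3.141, 0.79, 1.728]
force: [-6.5, 5.7, 15.0]
gripper_width: 0.57
```

Request:
{"fn": "drive_tool", "kwargs": {"rows": [{"tx": -0.02, "ty": 0, "tz": -0.02, "rx": 0, "ry": 0, "rz": 0}, {"tx": 0, "ty": 0, "tz": 0, "rx": 0, "ry": 0, "rz": 0}, {"tx": 0, "ty": 0, "tz": 0, "rx": 0, "ry": 0, "rz": 0}, {"tx": -0.3, "ty": 0, "tz": -0.3, "rx": 0, "ry": 0, "rz": 0}, {"tx": -0.5, "ty": 0, "tz": -0.5, "rx": 0, "ry": 0, "rz": 0}, {"tx": -0.5, "ty": 0, "tz": -0.5, "rx": 0, "ry": 0, "rz": 0}, {"tx": -0.5, "ty": 0, "tz": -0.5, "rx": 0, "ry": 0, "rz": 0}], "claw": 0.2}}

```text
time_s: 24.78
ee_pos: [0.5433, -0.0493, 0.1173]
tcp_rot: [3.141, 0.789, 1.728]
force: [0.0, -0.2, -0.2]
gripper_width: 0.797
```

Request:
{"fn": "drive_tool", "kwargs": {"rows": [{"tx": 0, "ty": 0, "tz": 0, "rx": 0, "ry": 1, "rz": 0}, {"tx": 0, "ty": 0, "tz": 0, "rx": 0, "ry": 1, "rz": 0}, {"tx": 0, "ty": 0, "tz": 0, "rx": 0, "ry": 1, "rz": 0}, {"tx": 0, "ty": 0, "tz": 0, "rx": 0, "ry": 1, "rz": 0}, {"tx": 0, "ty": 0, "tz": 0, "rx": 0, "ry": 1, "rz": 0}, {"tx": 0, "ty": 0, "tz": 0, "rx": 0, "ry": 1, "rz": 0}, {"tx": 0, "ty": 0, "tz": 0, "rx": 0, "ry": 1, "rz": 0}, {"tx": 0, "ty": 0, "tz": 0, "rx": 0, "ry": 1, "rz": 0}, {"tx": 0, "ty": 0, "tz": 0, "rx": 0, "ry": 1, "rz": 0}, {"tx": 0, "ty": 0, "tz": 0, "rx": 0, "ry": 1, "rz": 0}]}}

```text
time_s: 26.02
ee_pos: [0.5432, -0.0494, 0.1168]
tcp_rot: [3.141, 0.088, 1.729]
force: [0.3, 0.2, -0.3]
gripper_width: 0.802
```

Request:
{"fn": "drive_tool", "kwargs": {"rows": [{"tx": 0, "ty": 0, "tz": 0, "rx": 0, "ry": 0.6, "rz": 0}, {"tx": 0, "ty": 0, "tz": 0, "rx": 0, "ry": 0.7, "rz": 0}, {"tx": 0, "ty": 0, "tz": 0, "rx": 0, "ry": 0, "rz": 0}]}}

```text
time_s: 26.4
ee_pos: [0.5432, -0.0505, 0.1166]
tcp_rot: [3.141, 0.0, 1.727]
force: [-0.1, 0.1, -0.7]
gripper_width: 0.798
```

```bash
python3 look.py w15
```

```text
[ 0.5432 -0.0505  0.1166] [1.7997e+02 1.0000e-02 9.8940e+01] [-0.54  0.31  0.64  1.86 -0.21  1.04  0.34] [-0.1  0.1 -0.7] 0.798 26.4
scale 1.5625
```

View pics/w15b.png

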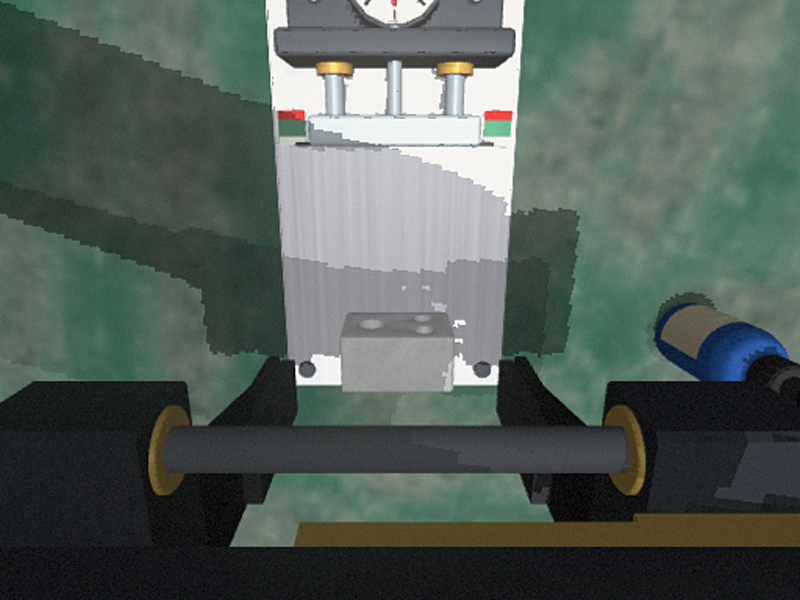

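```bash
python3 - <<'E'
from h import *
import pickle
np.set_printoptions(precision=4,suppress=True)
o=pickle.load(open("w15.pkl","rb"))
Rm=R.from_euler("xyz",o["tcp_rot"]).as_matrix()
for px,z in (([[342.5,336],[453,336],[452,390.5],[341.5,390.5]],.046),([[309,144],[481,145]],.034)):
    b=ray("wrist",np.array(px)/1.5625,z,o);t=(b-o["ee_pos"])@Rm;print(t,t.mean(0))
E
```

```text
[[ 0.0006 -0.0222  0.0706]
 [ 0.0005  0.0255  0.0706]
 [-0.0254  0.0259  0.0706]
 [-0.0254 -0.0234  0.0706]] [-0.0124  0.0014  0.0706]
[[ 0.0799 -0.0346  0.0826]
 [ 0.0795  0.0358  0.0826]] [0.0797 0.0006 0.0826]
```

Request:
{"fn": "drive_tool", "kwargs": {"rows": [{"tx": -0.24, "ty": 0.03, "tz": 0.3, "rx": 0, "ry": 0, "rz": 0}, {"tx": -0.24, "ty": 0, "tz": 0.6, "rx": 0, "ry": 0, "rz": 0}, {"tx": 0, "ty": 0, "tz": 0.7, "rx": 0, "ry": 0, "rz": 0}, {"tx": 0, "ty": 0, "tz": 0.6, "rx": 0, "ry": 0, "rz": 0}, {"tx": 0, "ty": 0, "tz": 0.3, "rx": 0, "ry": 0, "rz": 0}, {"tx": 0, "ty": 0, "tz": 0.08, "rx": 0, "ry": 0, "rz": 0}, {"tx": 0, "ty": 0, "tz": 0, "rx": 0, "ry": 0, "rz": 0}]}}

```text
time_s: 27.32
ee_pos: [0.5467, -0.0632, 0.0388]
tcp_rot: [3.141, 0.0, 1.729]
force: [0.2, 0.2, 1.1]
gripper_width: 0.802
```

Request:
{"fn": "drive_tool", "kwargs": {"rows": [{"tx": 0, "ty": 0, "tz": 0, "rx": 0, "ry": 0, "rz": 0}, {"tx": 0, "ty": 0, "tz": 0, "rx": 0, "ry": 0, "rz": 0}, {"tx": 0, "ty": 0, "tz": 0, "rx": 0, "ry": 0, "rz": 0}, {"tx": 0, "ty": 0, "tz": 0, "rx": 0, "ry": 0, "rz": 0}], "claw": 1, "squeeze": 35}}

```text
time_s: 27.82
ee_pos: [0.5466, -0.0632, 0.0388]
tcp_rot: [3.141, -0.0, 1.729]
force: [-1.8, 0.5, 3.7]
gripper_width: 0.569
```

```bash
python3 look.py w16
```

```text
[ 0.5466 -0.0632  0.0388] [ 1.7998e+02 -1.0000e-02  9.9060e+01] [-0.47  0.44  0.59  1.9  -0.31  0.9   0.44] [-1.8  0.5  3.7] 0.569 27.825
scale 1.5625
```

View pics/w16b.png

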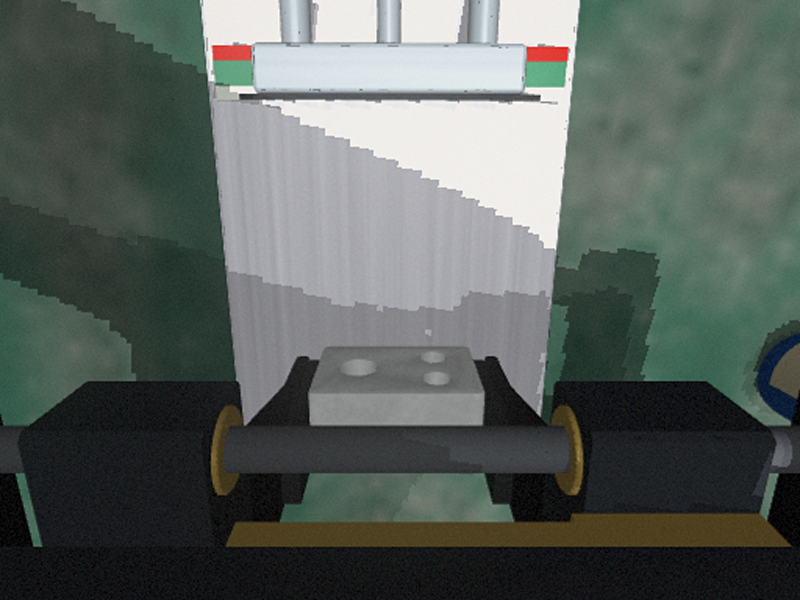

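Request:
{"fn": "drive_tool", "kwargs": {"rows": [{"tx": 0.2, "ty": -0.04, "tz": 0, "rx": 0, "ry": 0, "rz": 0}, {"tx": 0.4, "ty": 0, "tz": 0, "rx": 0, "ry": 0, "rz": 0}, {"tx": 0.5, "ty": 0, "tz": 0, "rx": 0, "ry": 0, "rz": 0}, {"tx": 0.5, "ty": 0, "tz": 0, "rx": 0, "ry": 0, "rz": 0}, {"tx": 0.4, "ty": 0, "tz": 0, "rx": 0, "ry": 0, "rz": 0}, {"tx": 0.3, "ty": 0, "tz": 0, "rx": 0, "ry": 0, "rz": 0}, {"tx": 0.1, "ty": 0, "tz": 0, "rx": 0, "ry": 0, "rz": 0}, {"tx": 0, "ty": 0, "tz": 0, "rx": 0, "ry": 0, "rz": 0}]}}

```text
time_s: 28.88
ee_pos: [0.534, 0.0094, 0.0388]
tcp_rot: [3.141, -0.001, 1.73]
force: [0.0, -1.1, 5.9]
gripper_width: 0.574
```

```bash
python3 look.py w17
```

```text
[0.534  0.0094 0.0388] [ 1.7997e+02 -4.0000e-02  9.9140e+01] [-0.6   0.4   0.58  1.94 -0.28  0.88  0.29] [ 0.  -1.1  5.9] 0.574 28.875
scale 1.5625
```

View pics/w17b.png

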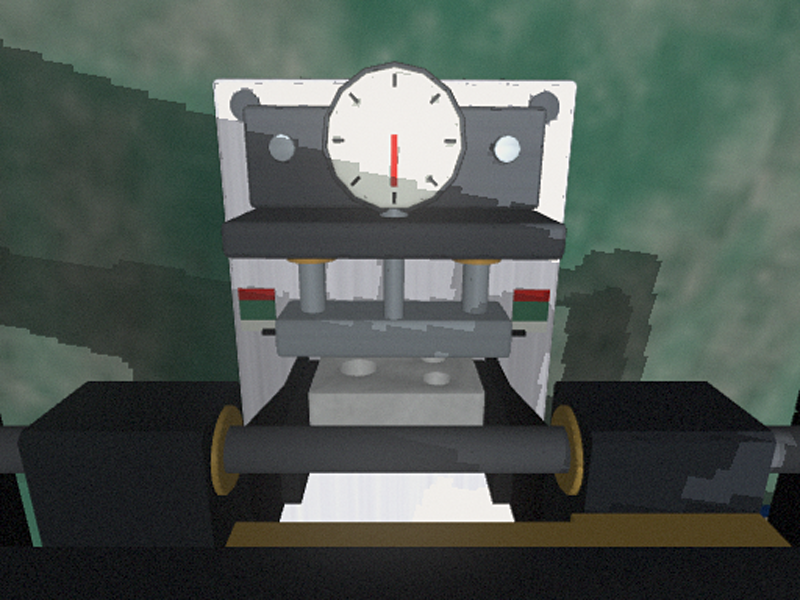

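Request:
{"fn": "drive_tool", "kwargs": {"rows": [{"tx": 0.1, "ty": -0.01, "tz": 0, "rx": 0, "ry": 0, "rz": 0}, {"tx": 0.1, "ty": 0, "tz": 0, "rx": 0, "ry": 0, "rz": 0}, {"tx": 0.07, "ty": 0, "tz": 0, "rx": 0, "ry": 0, "rz": 0}, {"tx": 0.07, "ty": 0, "tz": 0, "rx": 0, "ry": 0, "rz": 0}, {"tx": 0.05, "ty": 0, "tz": 0, "rx": 0, "ry": 0, "rz": 0}, {"tx": 0, "ty": 0, "tz": 0, "rx": 0, "ry": 0, "rz": 0}]}}

```text
time_s: 29.68
ee_pos: [0.5321, 0.0182, 0.0388]
tcp_rot: [3.141, 0.002, 1.728]
force: [2.6, -8.2, 5.1]
gripper_width: 0.57
```

```bash
python3 look.py w18 wrist 130,150,240,110
```

```text
[0.5321 0.0182 0.0388] [1.7995e+02 1.1000e-01 9.8990e+01] [-0.62  0.4   0.58  1.94 -0.28  0.88  0.26] [ 2.6 -8.2  5.1] 0.57 29.675
scale 3.3333333333333335
```

View pics/w18b.png

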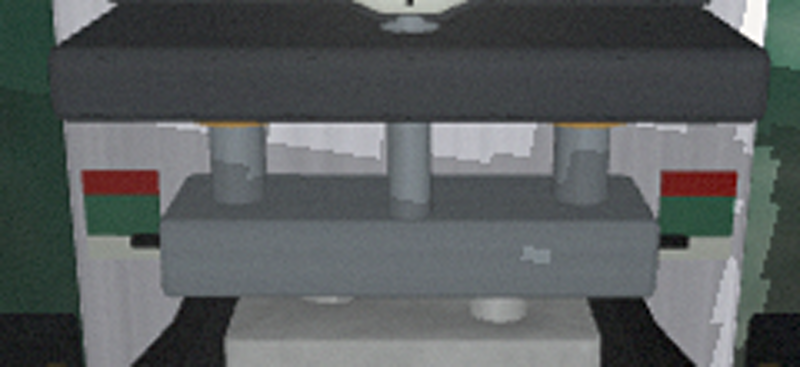

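Request:
{"fn": "drive_tool", "kwargs": {"rows": [{"tx": 0.06, "ty": 0, "tz": 0, "rx": 0, "ry": 0, "rz": 0}, {"tx": 0.06, "ty": 0, "tz": 0, "rx": 0, "ry": 0, "rz": 0}, {"tx": 0.04, "ty": 0, "tz": 0, "rx": 0, "ry": 0, "rz": 0}, {"tx": 0, "ty": 0, "tz": 0, "rx": 0, "ry": 0, "rz": 0}]}}

```text
time_s: 30.22
ee_pos: [0.5315, 0.0222, 0.0388]
tcp_rot: [3.141, 0.003, 1.727]
force: [3.0, -10.8, 4.3]
gripper_width: 0.57
```

```bash
python3 look.py w19 wrist 130,150,240,110
```

```text
[0.5315 0.0222 0.0388] [1.7994e+02 1.6000e-01 9.8960e+01] [-0.63  0.4   0.58  1.94 -0.27  0.88  0.25] [  3.  -10.8   4.3] 0.57 30.225
scale 3.3333333333333335
```

View pics/w19b.png

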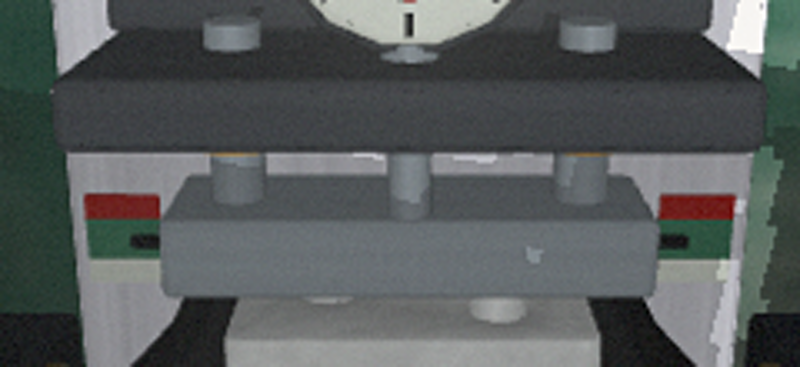

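Both pointers (rows ~241) are mid-green. Hold, with margin.

Request:
{"fn": "drive_tool", "kwargs": {"rows": [{"tx": 0, "ty": 0, "tz": 0, "rx": 0, "ry": 0, "rz": 0}, {"tx": 0, "ty": 0, "tz": 0, "rx": 0, "ry": 0, "rz": 0}, {"tx": 0, "ty": 0, "tz": 0, "rx": 0, "ry": 0, "rz": 0}, {"tx": 0, "ty": 0, "tz": 0, "rx": 0, "ry": 0, "rz": 0}, {"tx": 0, "ty": 0, "tz": 0, "rx": 0, "ry": 0, "rz": 0}, {"tx": 0, "ty": 0, "tz": 0, "rx": 0, "ry": 0, "rz": 0}, {"tx": 0, "ty": 0, "tz": 0, "rx": 0, "ry": 0, "rz": 0}, {"tx": 0, "ty": 0, "tz": 0, "rx": 0, "ry": 0, "rz": 0}, {"tx": 0, "ty": 0, "tz": 0, "rx": 0, "ry": 0, "rz": 0}, {"tx": 0, "ty": 0, "tz": 0, "rx": 0, "ry": 0, "rz": 0}]}}

```text
time_s: 31.52
ee_pos: [0.5315, 0.0222, 0.0388]
tcp_rot: [3.141, 0.003, 1.727]
force: [2.6, -11.4, 4.0]
gripper_width: 0.57
```

Request:
{"fn": "drive_tool", "kwargs": {"rows": [{"tx": 0, "ty": 0, "tz": 0, "rx": 0, "ry": 0, "rz": 0}, {"tx": 0, "ty": 0, "tz": 0, "rx": 0, "ry": 0, "rz": 0}]}}

```text
time_s: 31.78
ee_pos: [0.5315, 0.0222, 0.0388]
tcp_rot: [3.141, 0.003, 1.727]
force: [2.4, -11.1, 3.9]
gripper_width: 0.571
```

```bash
python3 look.py w20 wrist 130,150,240,110
```

```text
[0.5315 0.0222 0.0388] [1.7994e+02 1.5000e-01 9.8960e+01] [-0.63  0.4   0.58  1.94 -0.27  0.88  0.25] [  2.4 -11.1   3.9] 0.571 31.775
scale 3.3333333333333335
```

View pics/w20b.png

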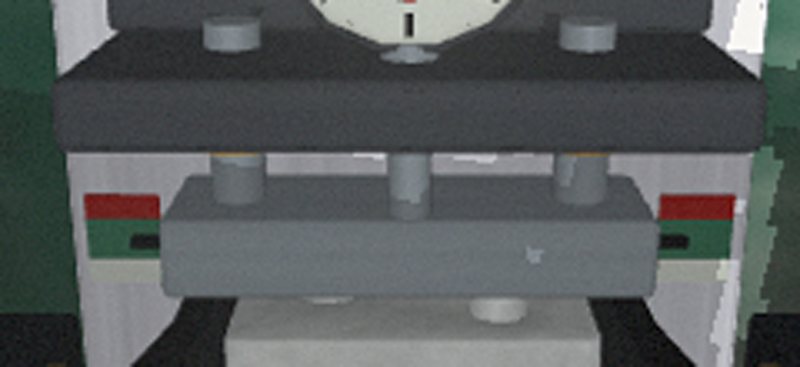

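Request:
{"fn": "drive_tool", "kwargs": {"rows": [{"tx": -0.12, "ty": 0, "tz": 0, "rx": 0, "ry": 0, "rz": 0}, {"tx": -0.12, "ty": 0, "tz": 0, "rx": 0, "ry": 0, "rz": 0}, {"tx": -0.12, "ty": 0, "tz": 0, "rx": 0, "ry": 0, "rz": 0}, {"tx": -0.12, "ty": 0, "tz": 0, "rx": 0, "ry": 0, "rz": 0}, {"tx": 0, "ty": 0, "tz": 0, "rx": 0, "ry": 0, "rz": 0}, {"tx": 0, "ty": 0, "tz": 0, "rx": 0, "ry": 0, "rz": 0}]}}

```text
time_s: 32.58
ee_pos: [0.5332, 0.0122, 0.0388]
tcp_rot: [3.141, -0.002, 1.731]
force: [-1.1, 2.3, 6.1]
gripper_width: 0.571
```

```bash
python3 look.py w21 wrist 130,150,240,110
```

```text
[0.5332 0.0122 0.0388] [ 1.7998e+02 -1.1000e-01  9.9150e+01] [-0.6   0.4   0.58  1.94 -0.28  0.88  0.28] [-1.1  2.3  6.1] 0.571 32.575
scale 3.3333333333333335
```

View pics/w21b.png

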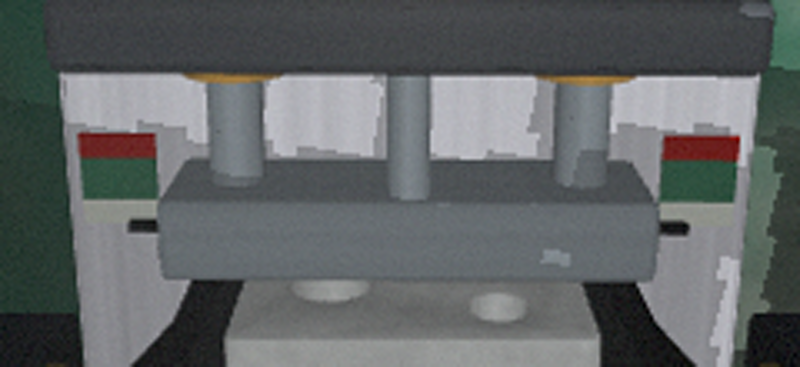

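Request:
{"fn": "drive_tool", "kwargs": {"rows": [{"tx": 0, "ty": 0, "tz": -0.02, "rx": 0, "ry": 0, "rz": 0}, {"tx": 0, "ty": 0, "tz": 0, "rx": 0, "ry": 0, "rz": 0}, {"tx": 0, "ty": 0, "tz": 0, "rx": 0, "ry": 0, "rz": 0}, {"tx": 0, "ty": 0, "tz": -0.3, "rx": 0, "ry": 0, "rz": 0}, {"tx": 0, "ty": 0, "tz": -0.7, "rx": 0, "ry": 0, "rz": 0}, {"tx": 0, "ty": 0, "tz": -1, "rx": 0, "ry": 0, "rz": 0}, {"tx": -0.8, "ty": 0, "tz": -0.8, "rx": 0, "ry": 0, "rz": 0}, {"tx": -0.8, "ty": 0, "tz": -0.6, "rx": 0, "ry": 0, "rz": 0}, {"tx": -0.8, "ty": 0, "tz": -0.3, "rx": 0, "ry": 0, "rz": 0}, {"tx": 0, "ty": 0, "tz": 0, "rx": 0, "ry": 0, "rz": 0}], "claw": 0.2}}

```text
time_s: 33.88
ee_pos: [0.545, -0.0635, 0.1514]
tcp_rot: [3.14, 0.001, 1.725]
force: [-0.8, -1.0, 0.6]
gripper_width: 0.8
```

```bash
python3 look.py w22; python3 look.py c22 scene 150,120,130,98
```

```text
[ 0.545  -0.0635  0.1514] [1.799e+02 4.000e-02 9.885e+01] [-0.55  0.27  0.67  1.82 -0.19  1.11  0.35] [-0.8 -1.   0.6] 0.8 33.875
scale 1.5625
[ 0.5447 -0.0618  0.1506] [ 1.7996e+02 -1.0000e-02  9.8960e+01] [-0.55  0.28  0.67  1.82 -0.19  1.11  0.35] [-0.6  0.7  0.4] 0.8 33.925
scale 6.122448979591836
```

View pics/w22b.png

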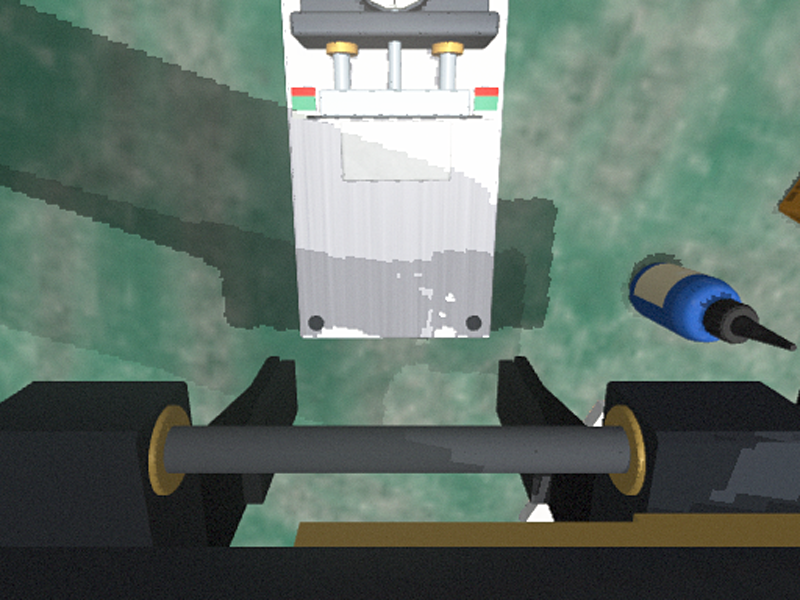

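View pics/c22b.png

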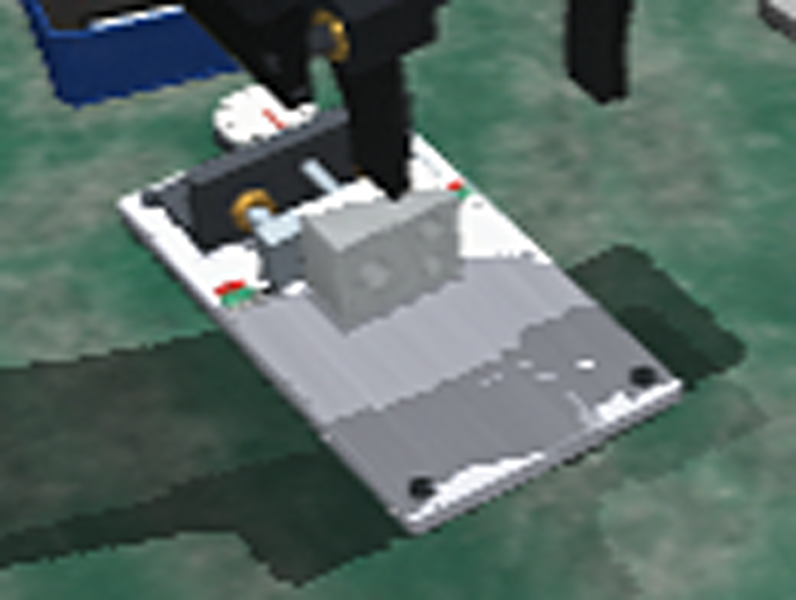

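```bash
python3 - <<'E'
import cv2
im=cv2.imread("pics/w22.png");c=im[50:125,180:330];cv2.imwrite("pics/w22k.png",cv2.resize(c,None,fx=5,fy=5,interpolation=cv2.INTER_CUBIC))
E
```

```text
(no output)
```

View pics/w22k.png

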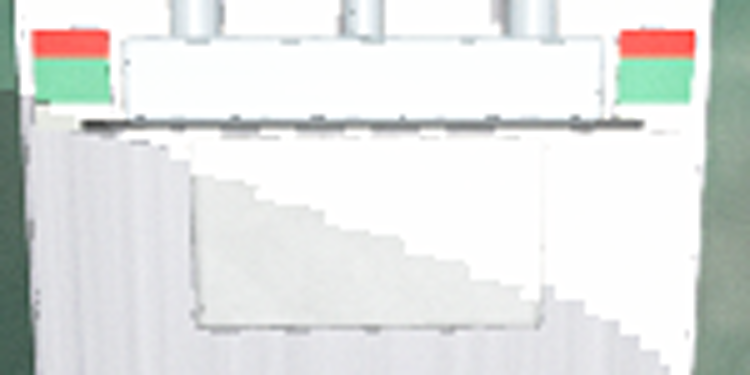

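```bash
python3 - <<'E'
from h import *
import pickle
np.set_printoptions(precision=4,suppress=True)
o=pickle.load(open("w22.pkl","rb"))
Rm=R.from_euler("xyz",o["tcp_rot"]).as_matrix()
for px,z in (([[192,138],[543,138],[541,327],[197,328]],.046),([[123,119],[604,120]],.034)):
    b=ray("wrist",np.array(px)/5+[180,50],z,o);t=(b-o["ee_pos"])@Rm;print(t,t.mean(0))
E
```

```text
[[ 0.0896 -0.0234  0.1053]
 [ 0.0896  0.0255  0.1054]
 [ 0.0639  0.026   0.1054]
 [ 0.0638 -0.0235  0.1053]] [0.0767 0.0011 0.1053]
[[ 0.0927 -0.0346  0.1173]
 [ 0.0926  0.0355  0.1174]] [0.0926 0.0005 0.1173]
```

Gap about 3 mm, 0.6 mm off-centre, square; the gripper is clear. Handing in.

```bash
python3 -c "
from bench import *
print(close_job())"
```

```text
the job is handed in; nothing more can be done
None
```

The job is done and handed in at about 34 s of the 72 s allowed; the hand-in gave no verdict.

- **First face:** I laid the white block on the bed with its bores up. I pushed one long side against the bar to about 7 mm, with both pointers in the green, and held it there for over 1.2 s.
- **Turn:** I gripped the block again with the tool tilted 45°, turned it 90° and set it down standing. I then took a fresh vertical grip on it.
- **Second face:** I pushed the bored face in to about 7 mm. Both pointers were mid-green, and I held it there for about 1.5 s.
- **Finish:** I drew the block back, the bar came out by itself, and I let go and moved the gripper clear.

**Last checks:** The wrist picture puts the bored face about 3 mm from the bar, about 0.6 mm off its middle, and square to it. The bar was back at rest. I never touched the bottle or the pulley, and the wrist force readings never went above about 17 N.

**Disagreements:** The bores go right through, so they also show on the "plain" underside. I kept track of the bored face by how the block moved in the grip. My readings of the bar's middle differed by 1–2 mm between views, so I set the block between them.

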